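# Dock the grinder's batteries and drain the grinder

### The job

The battery grinder is going into storage. Dock every loose battery block in a bay of its own in the charger dock, tongue hooked under the steel lip and the block lying flat and fully down in its pocket; only when all are docked, flip the grinder's lock-off lever fully forward, towards the wheel, squeeze the paddle fully home against the handle between the fingers and keep it there for about five seconds, let it spring out again and flip the lever all the way back to locked. Leave the pen, the cutters and the tape where they are.

Things in the scene. Friction and masses are not known exactly. Their poses are not given: they have to be found in the camera images.
- block0_mid (a point): battery block (may be absent): black body 60 (x) x 36 (y) x 34 mm (z), grey top plate, 160 g, upright on the worktop; a grey tongue 8 mm long, 24 wide, 5 thick sticks out at the foot of its +x end, flush with the underside. Point: centre of the body without tongue, 17 mm above the underside; x towards the tongue, z up. Grasp across the 36 mm, on its upper 20 mm.
- block0_toe (a point): point in the tongue of block 0, 34 mm along its x from the body's centre and 2.5 mm above the underside (4 mm short of the tongue's end)
- block1_mid (a point): battery block (may be absent): black body 60 (x) x 36 (y) x 34 mm (z), grey top plate, 160 g, upright on the worktop; a grey tongue 8 mm long, 24 wide, 5 thick sticks out at the foot of its +x end, flush with the underside. Point: centre of the body without tongue, 17 mm above the underside; x towards the tongue, z up. Grasp across the 36 mm, on its upper 20 mm.
- block1_toe (a point): point in the tongue of block 1, 34 mm along its x from the body's centre and 2.5 mm above the underside (4 mm short of the tongue's end)
- block2_mid (a point): battery block (may be absent): black body 60 (x) x 36 (y) x 34 mm (z), grey top plate, 160 g, upright on the worktop; a grey tongue 8 mm long, 24 wide, 5 thick sticks out at the foot of its +x end, flush with the underside. Point: centre of the body without tongue, 17 mm above the underside; x towards the tongue, z up. Grasp across the 36 mm, on its upper 20 mm.
- block2_toe (a point): point in the tongue of block 2, 34 mm along its x from the body's centre and 2.5 mm above the underside (4 mm short of the tongue's end)
- block3_mid (a point): battery block (may be absent): black body 60 (x) x 36 (y) x 34 mm (z), grey top plate, 160 g, upright on the worktop; a grey tongue 8 mm long, 24 wide, 5 thick sticks out at the foot of its +x end, flush with the underside. Point: centre of the body without tongue, 17 mm above the underside; x towards the tongue, z up. Grasp across the 36 mm, on its upper 20 mm.
- block3_toe (a point): point in the tongue of block 3, 34 mm along its x from the body's centre and 2.5 mm above the underside (4 mm short of the tongue's end)
- dock: fixed charger dock: grey slab 100 (x) x 254 (y) x 14 mm, origin at the centre of its underside, z up, +x the side of the steel lip. Four oblong pockets 66 mm apart along y, each 70.5 mm in x (-35.25 to +35.25) by 39 mm in y, 10 mm deep, floor 4 mm above the worktop. The lip overhangs the pockets' +x ends by 5 mm (from x = +30.25 on), its underside 8 mm and its top 13 mm above the floor.
- bay0 (a point): outer +y bay of the dock: where the body centre of a docked block lies, 17 mm above the floor, 4 mm back from the pocket's middle; a docked block's x points along this x. The lip stops a level drop: go in tongue down, tilted about 15 degrees, tongue forward under the lip, then lower the other end. Docked blocks have 30 mm between them, 24 mm proud: open the gripper only part way there.
- bay1 (a point): inner +y bay of the dock: where the body centre of a docked block lies, 17 mm above the floor, 4 mm back from the pocket's middle; a docked block's x points along this x. The lip stops a level drop: go in tongue down, tilted about 15 degrees, tongue forward under the lip, then lower the other end. Docked blocks have 30 mm between them, 24 mm proud: open the gripper only part way there.
- bay2 (a point): inner -y bay of the dock: where the body centre of a docked block lies, 17 mm above the floor, 4 mm back from the pocket's middle; a docked block's x points along this x. The lip stops a level drop: go in tongue down, tilted about 15 degrees, tongue forward under the lip, then lower the other end. Docked blocks have 30 mm between them, 24 mm proud: open the gripper only part way there.
- bay3 (a point): outer -y bay of the dock: where the body centre of a docked block lies, 17 mm above the floor, 4 mm back from the pocket's middle; a docked block's x points along this x. The lip stops a level drop: go in tongue down, tilted about 15 degrees, tongue forward under the lip, then lower the other end. Docked blocks have 30 mm between them, 24 mm proud: open the gripper only part way there.
- grinder: battery grinder (battery removed) on its side, fixed in a stand 260 x 90 mm; barrel along x at 63 mm above the worktop. Origin: centre of the stand's underside; +x (forward) towards gear head and wheel, z up. Nothing is higher than 100 mm. Gear head at x 60 to 108, y -23 to +23 mm; the 73 mm wheel is on its +y side. The paddle runs along the -y side of the handle.
- handle: the grinder's grey handle shell, fixed: 155 (x) x 30 (y) x 36 mm (z), origin at its centre, 17.5 mm behind the grinder's origin and 63 mm above the worktop
- paddle (a joint): black paddle switch, a bar 116 long, 24 high, 8 mm thick along the -y side of the handle, hinged on a vertical pin at its rear end (grinder x = -75, y = -24.6 mm). 0 rad = free, sprung out; 0.12 rad = fully home, parallel to the handle. The spring pushes with 5 to 11 N at the squeeze point. It moves only when the lock-off lever is forward.
- squeeze_point (a point): on the grinder, where to squeeze: midway between the far (+y) face of the handle and the outer face of the paddle when fully home, at barrel height; across grinder y it is 43.6 mm over handle and paddle when home, about 51 mm when free; axes as the grinder's
- lock_off (a joint): steel lock-off lever carried by the paddle near its front end, on a vertical pin (grinder x = 19, y = -36 mm), stays where it is left. 0 rad = locked, its tab pointing straight out from the paddle to -y; 1.0 rad = fully forward, unlocked, the tab leaning towards the gear head. About 1.5 N at the tab moves it; shut fingertips can push it either way.
- lever_tab (a point): on the lever's tab, 20 mm from its pin, at barrel height (63 mm); the tab is a 5 mm thick, 30 mm high plate reaching 32 mm from the pin, 28 mm beyond the paddle's outer face; y points along the tab towards the pin, x is the way the tab is pushed to unlock
- marker_pen: bystander: marker pen 16x126 mm lying on the worktop, origin under its centre
- side_cutters: bystander: red side cutters 49x133x12 mm, origin under their centre
- vinyl_tape: bystander: roll of black tape 66 mm across, 18 mm high, origin under its centre
Not all that is in view belongs to the job. What is shaped like the part that bears block3_mid but white is not meant.

How it is judged:
By the outcome, as a careful person would: the job done as asked, in the order asked, and still so for the second after the job is handed in, with the robot touching nothing.
Of block0, block1, block2, block3 only 3 to 4 are there at a start; the rules pass over those that are not, and their reading is None.
At some moment in a run one of block0, block1, block2, block3 may be knocked a few centimetres aside while the robot is not near it.
Once in a run the grip may slacken for a moment while it holds something.
It also fails if it takes over 208 s, if anything falls off the work surface, if the arm or the gripper's body presses on something with over 40 N, if the wrist force passes 120 N, or if a joint passes its speed limit or range.

### The arm

A 7-joint arm with a two-finger parallel gripper is mounted at the origin on a cart in front of the work surface, level with it; the furniture and walls round the work are solid. World frame = base frame: x ahead of the robot, y to its left, z up, the work surface at z = 0. Lengths are in m, angles in rad, forces in N, time in s.
With the tool pointing down it reaches from about 0.4 to 0.85 m from the base axis. Payload 10.4 kg.
Tool frame: the origin (TCP) lies between the finger pads; the fingertips stand 22 mm ahead of it and the grasp point (between the pads) lies 3 mm ahead of it; z points along the fingers, y is the line along which they close (so a half turn about z gives the same grasp; the last joint's range is limited). The gripper opens to 85 mm and grips with 20 to 120 N. Pads are 22 mm wide; open, the fingers measure 114 mm over their backs; the gripper's body (76 mm by 85 mm) begins 54 mm behind the grasp point. The pads swing forward as they close: fully open they stand 13 mm farther back than shut.
Start: joints at [-1.198, 0.332, -0.065, 1.46, 0.022, 1.35, -0.088], TCP at [0.241, 0.577, 0.216] pointing down, gripper open.
Joint ranges: [-2.6, 2.6], [-0.5, 2.12], [-1.47, 1.34], [0.16, 2.42], [-1.27, 4.41], [0.06, 2.06], [-2.6, 2.6]. Speed limits (rad/s): [2.22, 2.22, 2.79, 2.79, 3.14, 3.14, 3.14].

### API

Orientations are given as a unit quaternion [x, y, z, w].
In Python, from workcell import manip, camera, ticket, boxes_of, outline_of gives the robot as it stands.
- The arm moves only by the tool carry_out, never from a script. Its argument "deltas" is a list of rows, each a list of 5 numbers: the shift along the tool's x, y, z as a fraction of full scale, then the turn about the tool's z as a fraction of full scale, then the opening, from -1 (shut) to 1 (fully open), so that 0 is half open. In form: [[tx, ty, tz, spin, gripper], ...]. A call has 1 to 20 rows; each row is the pose to reach, as a shift and turn from the pose commanded when the call began, along the tool's axes at that moment; what a row does not reach only later rows make up. Full scale, the value 1, is 150 mm for a shift and 30 degrees for a turn. A row lasts 1/8 s, in which the tool goes at most 62.5 mm and 10.7 degrees, less where a joint would pass 70% of its speed; a pose out of reach is approached as far as the arm can. A call with a number of a shift or a turn outside -1 to 1 is refused whole. A call with a gripper value outside its range is refused whole. The fingers move at their own pace and stop on an object; "force" is the grip in N (left out, the last holds). Time passes only in rows, so rows that repeat a pose let the fingers close. It gives the time, the measured TCP pose, the force, the opening and the grip force at its end, in the units of the state.
- manip.get_obs(): the state, without advancing time (a new reading comes with each control period).
- camera(name): name is "scene" or "top" or "wrist"; returns a dict with "img" (384x512x3 uint8, red, green, blue), "depth" (384x512 float32, m along the optical axis (not along the pixel's ray), 0 where there is no reading), "vertical_fov" (degrees; the focal length in pixels is half the picture's height over the tangent of half this angle, whatever the lens; pixels are square), "cx", "cy" (the principal point, pixels), "R" (3x3) and "t" (3): a world point X has camera coordinates R X + t. Camera axes: x right, y down, z forward; pixel columns grow to the right and rows downward; lengths in m; the calibration is good to about 2 mm. A picture is of the moment at which its call begins.
- ticket.hand_in(): hands the job in; it is judged then, once.
Trained networks look in a picture, given as the dict that the camera call returned (one of the last four; its "shot" number tells which), for a name from the list of things; names that differ only in an ending like _2 or _b are one class to them, and where a whole thing is asked for, a point or a joint stands for the part that bears it (a point fixed in the world has none). Each returns a list of dicts, best first, with "conf" (0 to 1); they miss things now and then, are a little off and sometimes report something else, mostly with a low value. They report only what shows in the picture. A call takes as long as a camera call. They do not tell look-alikes from the thing itself.
- boxes_of(query, picture): "position" ([x, y, z] in m, in world coordinates, good to about 4 mm: the middle of the surface that is visible of it).
- outline_of(query, picture): "region" (384x512 bool, what is visible of it).
The state is a dict: "clock": time; "joint_pos": joint angles; "joint_velocities": joint speeds; "tau": joint torques, N m; "position": TCP position; "ee_rot": TCP orientation; "ft_force": force on the tool from outside, world axes, zero at the start; "torque": the same for the moment, N m; "grip_width": opening from 0.0 (shut) to 1.0 (fully open); "grasp_force": force on a finger pad.
Only numpy, scipy, OpenCV 4.12 (cv2) and the standard library are available. Lean on these libraries where they do the work, as an engineer would, in place of code of your own. Each camera call takes 0.05 s, during which the arm holds its last target. There are 200 camera calls.

## Working session

There is one attempt and no reset: what is moved stays moved. The work goes in short steps, Python scripts to look and compute and a tool call to move; the robot and the scene stay as the last step left them, time stands still between calls to the robot, and variables do not carry over. Pictures are saved under pics/ and viewed, at most 14 in all, crops included, and the job is handed in when it is done.

Besides the shell and the picture viewer there is one more tool, called after "Emit:" as a command line: name --pt "numbers of a row" for each row, then --argument value for the rest. carry_out: Moves the arm, as the interface text tells. Its arguments: {"type":"object","properties":{"deltas":{"type":"array","items":{"type":"array","items":{"type":"number"}}},"force":{"type":"number"}},"required":["deltas"]}

```bash
mkdir -p pics; ls; cat > h.py <<'E'
import numpy as np, cv2
from workcell import manip, camera, ticket, boxes_of, outline_of
from scipy.spatial.transform import Rotation as Rn
def cloud(c):
    h,w=c["depth"].shape; f=h/2/np.tan(np.radians(c["vertical_fov"])/2)
    u,v=np.meshgrid(np.arange(w),np.arange(h)); d=c["depth"]
    P=np.stack([(u-c["cx"])/f*d,(v-c["cy"])/f*d,d],-1)
    return (P-c["t"])@np.array(c["R"])   # R^T(P-t)
def save(c,n): cv2.imwrite(f"pics/{n}.png",c["img"][:,:,::-1])
E
python3 - <<'E'
from h import *
np.set_printoptions(precision=4,suppress=True)
o=manip.get_obs(); print(o["position"],o["ee_rot"],o["clock"])
im=[]
for n in("top","scene"):
    c=camera(n); save(c,n+"0"); print(n,c["vertical_fov"],c["cx"],c["cy"],np.array(c["R"]).round(3).tolist(),c["t"])
    for q in("block0_mid","dock","grinder","handle","paddle","lock_off","marker_pen","side_cutters","vinyl_tape"):
        print(q,[(np.round(b["position"],3).tolist(),round(b["conf"],2)) for b in boxes_of(q,c)][:7])
E
```

```text
pics
[0.2408 0.5763 0.2149] [ 0.1966  0.9805 -0.0007 -0.0001] 0.0
top 51.3704632849777 248.3617587394221 192.75929616254578 [[-0.006, -1.0, -0.011], [-0.991, 0.007, -0.133], [0.133, 0.01, -0.991]] [-0.0278  0.6094  1.4088]
block0_mid [([0.583, 0.035, 0.03], 0.62)]
dock [([0.481, -0.214, 0.011], 0.76)]
grinder [([0.505, 0.185, 0.062], 0.6)]
handle [([0.489, 0.198, 0.085], 0.86), ([0.438, 0.36, 0.012], 0.31)]
paddle [([0.496, 0.163, 0.074], 0.54)]
lock_off [([0.585, 0.037, 0.033], 0.32)]
marker_pen [([0.386, -0.431, 0.022], 0.57), ([0.654, -0.059, 0.036], 0.51), ([0.796, -0.103, 0.019], 0.42), ([0.485, -0.209, 0.014], 0.31)]
side_cutters [([0.434, 0.037, 0.037], 0.59), ([0.49, 0.195, 0.083], 0.59), ([0.438, 0.358, 0.013], 0.56)]
vinyl_tape [([0.796, -0.106, 0.019], 0.74), ([0.655, -0.061, 0.035], 0.43), ([0.497, 0.163, 0.074], 0.32)]
scene 57.07336385108994 261.89024792147706 200.17527831425136 [[0.625, -0.78, 0.0], [-0.497, -0.399, -0.771], [0.602, 0.482, -0.637]] [-0.4046  0.3397  0.8306]
block0_mid [([0.574, 0.03, 0.028], 0.62), ([0.47, -0.213, 0.011], 0.25)]
dock [([0.468, -0.212, 0.011], 0.57)]
grinder [([0.486, 0.186, 0.053], 0.76)]
handle [([0.49, 0.186, 0.076], 0.92)]
paddle [([0.482, 0.165, 0.065], 0.78)]
lock_off []
marker_pen [([0.379, -0.436, 0.016], 0.57)]
side_cutters [([0.431, 0.359, 0.013], 0.74), ([0.572, 0.031, 0.028], 0.46)]
vinyl_tape [([0.786, -0.105, 0.016], 0.52), ([0.466, -0.213, 0.014], 0.4)]
```

View pics/top0.png

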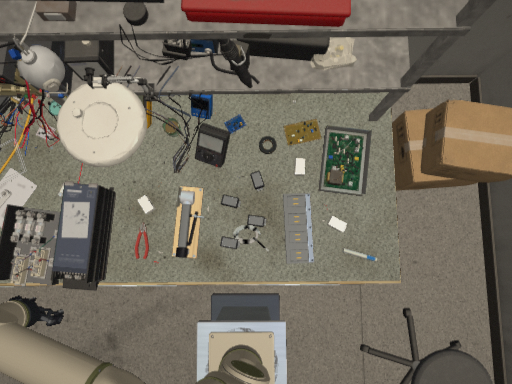

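View pics/scene0.png

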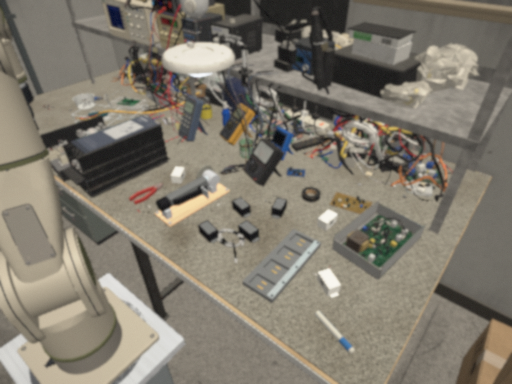

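Top view: four black blocks at (230,201), (257,180), (256,221) and (229,243), with a grey gadget at (248,235). The dock is at (298,228) with its lip on the right (world −y), and the grinder is at (187,222) with its head towards +x. The white look-alikes are at (146,204), (300,166) and (338,224). I'll move the wrist camera over the blocks.

Emit:
carry_out --pt "-1 -0.9 -0.4 0 0.4" --pt "-1 -0.9 -0.4 0 0.4" --pt "-1 -0.9 -0.4 0 0.4" --pt "-1 -0.9 -0.4 0 0.4" --pt "-1 -0.9 -0.4 0 0.4"

```text
clock: 1.62
position: [0.3282, 0.3936, 0.2765]
ee_rot: [0.198, 0.98, 0.001, 0.0]
ft_force: [-0.5, 0.2, 0.1]
grip_width: 0.697
grasp_force: 0.0
```

Emit:
carry_out --pt "-1 -0.9 -0.4 0 0.4" --pt "-1 -0.9 -0.4 0 0.4" --pt "-1 -0.9 -0.4 0 0.4" --pt "-1 -0.9 -0.4 0 0.4" --pt "-1 -0.9 -0.4 0 0.4"

```text
clock: 2.25
position: [0.414, 0.2123, 0.3358]
ee_rot: [0.197, 0.98, 0.0, 0.0]
ft_force: [0.1, 0.8, -0.2]
grip_width: 0.702
grasp_force: 0.0
```

Emit:
carry_out --pt "-0.8 -0.9 -0.2 0 0.4" --pt "-0.8 -0.9 -0.2 0 0.4" --pt "-0.8 -0.9 -0.2 0 0.4" --pt "-0.8 -0.9 -0.2 0 0.4" --pt "-0.8 -0.9 -0.2 0 0.4" --pt "-0.8 -0.9 -0.2 0 0.4" --pt "-0.8 -0.9 -0.2 0 0.4"

```text
clock: 3.12
position: [0.4721, 0.0425, 0.3654]
ee_rot: [0.195, 0.981, -0.0, -0.0]
ft_force: [0.1, 0.2, 0.5]
grip_width: 0.702
grasp_force: 0.0
```

```bash
python3 - <<'E'
from h import *
np.set_printoptions(precision=4,suppress=True)
o=manip.get_obs(); print(o["position"],o["ee_rot"],o["joint_pos"],o["clock"])
c=camera("wrist"); save(c,"w1"); P=cloud(c); np.save("w1.npy",P)
R=np.array(c["R"]); print("cam",-R.T@c["t"], R[2]); print(c["vertical_fov"])
for q in("block0_mid","dock"):
    print(q,[(np.round(b["position"],3).tolist(),round(b["conf"],2)) for b in boxes_of(q,c)][:7])
E
```

```text
[0.4721 0.0425 0.3654] [ 0.1955  0.9807 -0.0001 -0.0002] [-0.6425 -0.0688  0.4329  1.5944  0.0289  1.6102  0.968 ] 3.125
cam [0.4086 0.0697 0.5255] [ 0.2521 -0.1037 -0.9621]
67.93758133178318
block0_mid [([0.578, 0.037, 0.036], 0.85), ([0.43, 0.038, 0.035], 0.23)]
dock [([0.52, 0.144, 0.074], 0.68)]
```

View pics/w1.png

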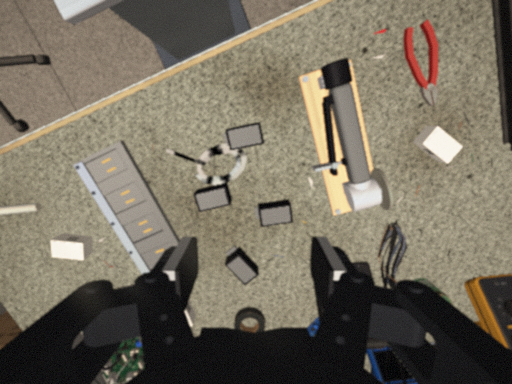

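```bash
cat >> h.py <<'E'
def blobs(P,img,zlo,zhi,box,amin):
    m=(P[...,2]>zlo)&(P[...,2]<zhi)&(P[...,0]>box[0])&(P[...,0]<box[1])&(P[...,1]>box[2])&(P[...,1]<box[3])&(np.abs(P).sum(-1)>0)
    n,l=cv2.connectedComponents(m.astype(np.uint8),connectivity=4); out=[]
    for i in range(1,n):
        q=P[l==i]
        if len(q)<amin: continue
        (c,s,a)=cv2.minAreaRect((q[:,:2]*1000).astype(np.float32))
        if s[0]<s[1]: s=(s[1],s[0]); a+=90
        out.append((np.array(c)/1000,s,a%180,np.median(q[:,2]),img[l==i].mean(),len(q)))
    return out
def ortho(P,img,cx,cy,ang,hw,hh,s,z):
    "rectified view at height z: returns color,height; u along ang, v across(left up)"
    pass
E
python3 - <<'E'
from h import *
np.set_printoptions(precision=4,suppress=True)
P=np.load("w1.npy"); img=cv2.imread("pics/w1.png")
for b in blobs(P,img,.027,.05,(.3,.8,-.4,.12),60): print("blk",b[0],np.round(b[1],1),round(b[2],1),round(b[3],4),round(b[4]),b[5])
for b in blobs(P,img,.009,.022,(.3,.75,-.4,-.05),300): print("dock",b[0],np.round(b[1],1),round(b[2],1),round(b[3],4),round(b[4]),b[5])
for n,(y0,y1,x0,x1) in {"a":(110,290,160,300),"b":(130,290,70,185)}.items():
    pass
a=cv2.resize(img[110:290,160:300],None,fx=3.3,fy=3.3,interpolation=cv2.INTER_CUBIC)
b=cv2.resize(img[130:280,70:170],None,fx=3,fy=3.96,interpolation=cv2.INTER_CUBIC)
cv2.imwrite("pics/w1c.png",np.hstack([a,b[:594]]))
t=P[...,2]; g=(np.abs(P[...,2])<.01)&(P[...,0]>.4)&(P[...,0]<.7)&(abs(P[...,1])<.1); print("table z",np.median(t[g]),t[g].std())
E
```

```text
blk [0.4309 0.0427] [59.7 36. ] 79.5 0.0361 123 771
blk [ 0.5092 -0.0541] [60.1 36.2] 81.5 0.0359 114 680
blk [0.5814 0.0398] [59.7 36.4] 76.5 0.0361 109 657
blk [ 0.4955 -0.3481] [61.6 37.3] 60.0 0.0355 223 650
blk [ 0.6593 -0.0606] [60.  36.7] 17.9 0.0359 103 575
blk [ 0.7179 -0.2037] [39.6  5.7] 176.1 0.0342 172 70
dock [ 0.4789 -0.21  ] [246.  101.8] 1.9 0.0158 158 3967
table z 0.00182563549894257 0.001787947063810238
```

View pics/w1c.png

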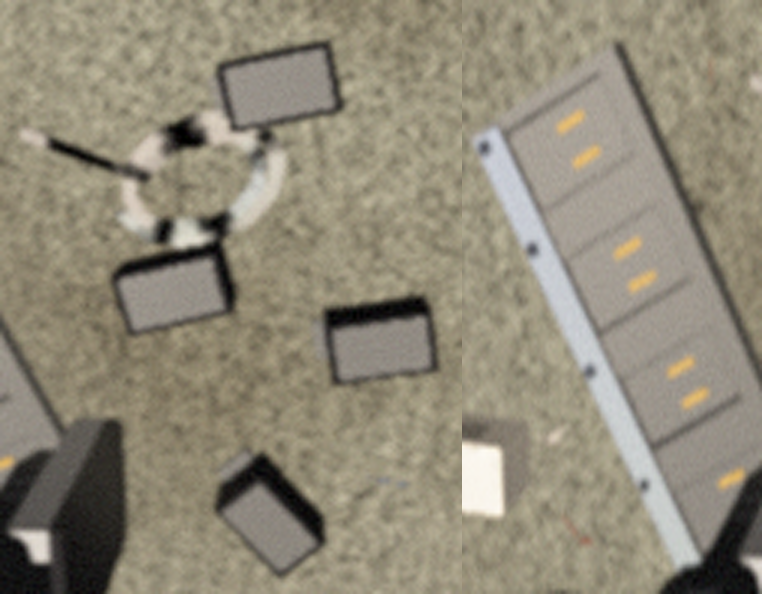

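```bash
python3 - <<'E'
from h import *
np.set_printoptions(precision=1,suppress=True,linewidth=150)
P=np.load("w1.npy"); img=cv2.imread("pics/w1.png").astype(int)
for n,x,y,a in(("A",.4309,.0427,79.5),("B",.5092,-.0541,81.5),("C",.5814,.0398,76.5),("D",.6593,-.0606,17.9)):
    e=np.array([np.cos(np.radians(a)),np.sin(np.radians(a))]); d=P[...,:2]-[x,y]
    u=d@e*1000; v=(d@[-e[1],e[0]])*1000
    for s in(1,-1):
        r=[]
        for lo in range(26,50,2):
            m=(s*u>=lo)&(s*u<lo+2)&(abs(v)<10); r.append((lo,np.median(P[m][:,2])*1000 if m.any() else np.nan, img[m].mean() if m.any() else np.nan))
        print(n,s); print(np.array(r).T)
m=(abs(P[...,0]-.47)<.04)&(abs(P[...,1]+.01)<.06); print(np.percentile(P[m][:,2],[5,50,80,95,99])*1000)
# dock points
m=(P[...,2]>.008)&(P[...,2]<.024)&(abs(P[...,1]+.21)<.08)&(P[...,0]<.62)&(P[...,0]>.33)
q=P[m]
for x in np.arange(.34,.62,.03):
    r=q[abs(q[:,0]-x)<.01]; r2=P[(abs(P[...,0]-x)<.01)&(abs(P[...,1]+.21)<.08)]
    prof=[np.median(r2[abs(r2[:,1]-y)<.004][:,2])*1000 if (abs(r2[:,1]-y)<.004).any() else np.nan for y in np.arange(-.275,-.14,.008)]
    print(round(x,3),np.percentile(r[:,1],[2,98])*1000,np.array(prof))
E
```

```text
A 1
[[ 26.   28.   30.   32.   34.   36.   38.   40.   42.   44.   46.   48. ]
 [ 35.8  35.6   2.2   2.2   1.7   2.1   1.9   1.8   1.7   2.1   1.4   1.6]
 [ 84.7  65.9  92.5 128.5 143.3 140.7 140.7 145.7 151.4 150.8 147.6 145.4]]
A -1
[[ 26.   28.   30.   32.   34.   36.   38.   40.   42.   44.   46.   48. ]
 [ 35.7  35.7   nan   6.7   7.1   7.3   2.    2.    2.7   2.1   2.2   1.9]
 [ 74.3  94.8   nan 130.  146.8 154.1 155.1 152.4 152.1 150.3 144.9 140. ]]
B 1
[[ 26.   28.   30.   32.   34.   36.   38.   40.   42.   44.   46.   48. ]
 [ 36.1  26.9   1.9   1.7   1.4   1.1   2.    1.9   2.1   2.1   1.6   1.8]
 [ 82.2  35.5  98.  135.2 141.1 137.1 136.8 139.4 146.4 147.9 142.7 137.6]]
B -1
[[ 26.   28.   30.   32.   34.   36.   38.   40.   42.   44.   46.   48. ]
 [ 35.2  35.4   nan   nan   nan   nan   2.2   1.3   1.7   1.6   1.8   1.9]
 [ 83.4  76.2   nan   nan   nan   nan  88.6 109.9 119.2 122.9 118.7 114.3]]
C 1
[[ 26.   28.   30.   32.   34.   36.   38.   40.   42.   44.   46.   48. ]
 [ 36.4  35.6   nan   1.8   1.9   1.7   2.2   1.9   2.    2.3   2.2   2.1]
 [ 84.9  64.6   nan  94.
[... 763 characters left out ...]
477.8 481.4]Traceback (most recent call last):
  File "<stdin>", line 19, in <module>
    return _quantile_unchecked(
        a, q, axis, out, overwrite_input, method, keepdims, weights)
    return _ureduce(a,
                    func=_quantile_ureduce_func,
    ...<5 lines>...
                    overwrite_input=overwrite_input,
                    method=method)
    r = func(a, **kwargs)
    result = _quantile(arr,
                       quantiles=q,
    ...<2 lines>...
                       out=out,
                       weights=wgt)
    slices_having_nans = np.isnan(arr[-1, ...])
                                  ~~~^^^^^^^^^
IndexError: index -1 is out of bounds for axis 0 with size 0
```

Emit:
carry_out --pt "-0.295 -0.708 0.15 0.75 0.4" --pt "-0.295 -0.708 0.15 0.75 0.4" --pt "-0.295 -0.708 0.15 0.75 0.4" --pt "-0.295 -0.708 0.15 0.75 0.4"

```text
clock: 3.78
position: [0.4723, -0.0734, 0.3432]
ee_rot: [0.384, 0.924, 0.0, -0.0]
ft_force: [-1.1, 0.2, 0.9]
grip_width: 0.696
grasp_force: 0.0
```

Emit:
carry_out --pt "-0.543 -0.541 0.15 0.75 0.4" --pt "-0.543 -0.541 0.15 0.75 0.4" --pt "-0.543 -0.541 0.15 0.75 0.4" --pt "-0.543 -0.541 0.15 0.75 0.4"

```text
clock: 4.28
position: [0.4727, -0.1873, 0.3207]
ee_rot: [0.555, 0.832, 0.0, -0.0]
ft_force: [-0.4, 0.1, -0.0]
grip_width: 0.699
grasp_force: 0.0
```

Emit:
carry_out --pt "-0.709 -0.292 0.15 0.75 0.4" --pt "-0.709 -0.292 0.15 0.75 0.4" --pt "-0.709 -0.292 0.15 0.75 0.4" --pt "-0.709 -0.292 0.15 0.75 0.4" --pt "-0.709 -0.292 0.15 0.75 0.4" --pt "-0.709 -0.292 0.15 0.75 0.4"

```text
clock: 5.03
position: [0.4726, -0.3027, 0.2985]
ee_rot: [0.707, 0.707, 0.001, 0.0]
ft_force: [0.2, 0.4, 0.1]
grip_width: 0.699
grasp_force: 0.0
```

```bash
python3 - <<'E'
from h import *
np.set_printoptions(precision=4,suppress=True)
o=manip.get_obs(); print(o["position"],o["ee_rot"],o["joint_pos"],o["clock"])
c=camera("wrist"); save(c,"w2"); P=cloud(c); np.save("w2.npy",P)
R=np.array(c["R"]); print("cam",-R.T@c["t"], R[2])
m=(P[...,2]>.012)&(P[...,2]<.023)&(abs(P[...,1]+.21)<.09)&(abs(P[...,0]-.48)<.16); q=P[m]
print(len(q), cv2.minAreaRect((q[:,:2]*1000).astype(np.float32)))
np.set_printoptions(precision=1,suppress=True,linewidth=200)
for x in np.arange(.35,.615,.0165):
    r2=P[(abs(P[...,0]-x)<.006)&(abs(P[...,1]+.21)<.08)]
    print(round(x,3),np.array([np.median(r2[abs(r2[:,1]-y)<.003][:,2])*1000 if (abs(r2[:,1]-y)<.003).any() else np.nan for y in np.arange(-.275,-.14,.006)]))
E
```

```text
[ 0.4726 -0.3027  0.2985] [0.7071 0.7071 0.0005 0.0001] [-0.2306  0.1891  0.8414  1.5366 -0.1423  1.4787  0.615 ] 5.025
cam [ 0.4729 -0.2328  0.4586] [ 0.0013 -0.2715 -0.9625]
7505 ((497.215576171875, -231.22348022460938), (281.5845642089844, 144.87721252441406), 1.8390971422195435)
0.35 [1.6 1.6 1.2 1.8 1.5 1.8 2.1 1.7 1.6 1.8 1.6 2.  2.2 2.  2.  2.  2.3 1.7 1.8 2.1 1.8 2.  2. ]
0.366 [ 1.6  2.1  9.  19.3 18.9 18.5  7.5  6.3  7.   7.1  6.4  6.8  7.   6.8  6.5  6.5 10.7 15.7 15.5  2.1  2.1  1.8  1.8]
0.383 [ 1.6  1.9  3.2 18.4 18.6 18.5  5.9  5.9  5.3  5.8  5.7  5.7  5.9  5.4  5.8  5.8  6.6 16.3 15.8  2.7  1.9  1.4  1.9]
0.4 [ 1.7  2.  14.3 18.8 18.5 18.5  5.8  6.   6.2  6.2  6.1  5.7  5.7  6.7  6.6  6.3  6.5 15.8 15.9 15.3  2.   2.   2. ]
0.416 [ 1.4  1.3  1.8 19.1 18.7 18.7 15.4 15.5 15.7 15.8 15.7 16.  15.9 16.  16.  15.8 15.7 15.7 15.8 14.5  1.9  1.7  2. ]
0.433 [ 1.1  1.5  2.2 18.2 19.  18.6 12.4  6.8  5.8  6.8  6.5  6.5  6.4  6.6  6.3  6.6  6.2 15.3 15.8 15.9  2.   1.6  1.7]
0.449 [ 1.6  1.6  2.  18.6 18.7 18.5  6.4  5.7  5.7  6.   5.8  5.8  5.6  6.1  6.   5.7  5.9 15.  15.6 15
[... 525 characters left out ...]
.6  1.5 16.2 18.6 18.6 17.8  6.   6.2  6.3  6.   6.3  5.9  6.6  6.   6.3  6.3 14.1 15.8 16.   1.7  1.6  2.4]
0.548 [ 1.8  1.9  1.6 16.  19.4 18.8 18.4 15.5 15.8 16.  15.6 15.9 15.6 15.5 15.6 15.7 15.9 15.6 15.9 15.9  1.9  1.8  2. ]
0.565 [ 1.8  1.8  1.3  9.8 18.6 18.4 18.8  6.8  7.1  6.9  6.6  6.7  6.3  7.   6.9  6.3  6.1  8.  15.6 16.   2.7  2.   2. ]
0.581 [ 1.7  1.6  1.7  3.2 18.5 18.9 18.6  5.9  6.   5.8  5.8  5.8  5.7  6.   6.   5.7  5.9  6.4 16.  15.8  3.4  1.8  2. ]
0.598 [ 1.3  1.6  1.5  3.3 19.  18.7 18.7  6.4  6.6  6.8  6.5  6.4  6.5  6.2  7.   6.1  6.3  9.  15.8 15.8 15.1  1.7  2. ]
0.614 [1.7 1.3 1.7 1.8 2.4 3.2 2.6 2.9 2.6 2.5 2.  2.2 2.2 3.  2.5 2.4 1.9 2.4 2.2 1.8 1.9 1.8 2.3]
```

View pics/w2.png

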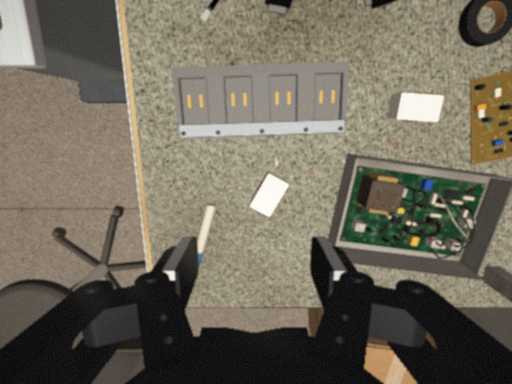

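```bash
cat > dock.py <<'E'
from h import *
from scipy.optimize import minimize
def model(d):
    x,y=d[:,0],d[:,1]; z=np.zeros(len(d)); inn=(abs(x)<50)&(abs(y)<127); z[inn]=14
    pk=np.zeros(len(d),bool)
    for k in(-99,-33,33,99): pk|=(abs(x)<35.25)&(abs(y-k)<19.5)
    z[pk]=4; z[inn&(x>30.25)]=17; return z
def fit(P,zoff=.0018,p0=(479,-210,-88.)):
    m=(abs(P[...,1]+.21)<.09)&(abs(P[...,0]-.48)<.16)&(P[...,2]<.025)&(P[...,2]>-.005); q=P[m]*1000
    def cost(p):
        a=np.radians(p[2]); e=np.array([np.cos(a),np.sin(a)]); d=q[:,:2]-p[:2]
        D=np.stack([d@e,d@[-e[1],e[0]]],1)
        return np.minimum(abs(model(D)-(q[:,2]-zoff*1000)),8).mean()
    b=None
    for dx in(-3,0,3):
        for a in(-1,1):
            r=minimize(cost,np.array(p0)+[dx,dx/2,a],method="Nelder-Mead",options=dict(initial_simplex=np.array(p0)+[dx,dx/2,a]+np.array([[0,0,0],[4,0,0],[0,4,0],[0,0,2]])))
            if b is None or r.fun<b.fun: b=r
    return b.x,b.fun
E
python3 - <<'E'
from dock import *
for f in("w2","w1"):
    print(fit(np.load(f+".npy")))
x,_=fit(np.load("w2.npy")); a=np.radians(x[2]); e=np.array([np.cos(a),np.sin(a)]);n=np.array([-e[1],e[0]])
for i,k in enumerate((99,33,-33,-99)): print("bay",i,x[:2]-4*e+k*n)
E
```

```text
(array([ 482.91772732, -209.24391133,  -88.18680907]), np.float64(0.8036053972642246))
(array([ 482.93054712, -210.28336534,  -88.12574358]), np.float64(1.1623598135119737))
bay 0 [ 581.74159478 -202.11346802]
bay 1 [ 515.77464082 -204.20176542]
bay 2 [ 449.80768687 -206.29006283]
bay 3 [ 383.84073291 -208.37836023]
```

Emit:
carry_out --pt "1 -0.14 0 0 0.4" --pt "1 -0.14 0 0 0.4" --pt "1 -0.14 0 0 0.4" --pt "1 -0.14 0 0 0.4"

```text
clock: 5.58
position: [0.4516, -0.1514, 0.2985]
ee_rot: [0.706, 0.708, 0.001, -0.0]
ft_force: [-0.4, -0.5, -0.8]
grip_width: 0.696
grasp_force: 0.0
```

Emit:
carry_out --pt "1 -0.14 0.2 0.35 0.4" --pt "1 -0.14 0.2 0.35 0.4" --pt "1 -0.14 0.2 0.35 0.4" --pt "1 -0.14 0.2 0.35 0.4" --pt "1 -0.14 0.2 0.35 0.4" --pt "1 -0.14 0.2 0.35 0.4"

```text
clock: 6.32
position: [0.4313, -0.0053, 0.2684]
ee_rot: [0.771, 0.637, 0.0, 0.0]
ft_force: [-0.0, -0.1, 0.2]
grip_width: 0.7
grasp_force: 0.0
```

```bash
cat > look.py <<'E'
from h import *
import sys
np.set_printoptions(precision=4,suppress=True)
def tool():
    o=manip.get_obs(); R=Rn.from_quat(o["ee_rot"]).as_matrix(); return np.array(o["position"]),R,o
def togo(tx,ty,tz,yawx):
    "rows units to bring TCP to world point with tool x at yawx deg (current axes)"
    p,R,o=tool(); d=(np.array([tx,ty,tz])-p)@R/.15
    cur=np.degrees(np.arctan2(R[1,0],R[0,0])); s=(cur-yawx+180)%360-180
    return d.round(3), round(s/30,3)
if __name__=="__main__":
    tag=sys.argv[1]; p,R,o=tool(); print(p,np.degrees(np.arctan2(R[1,0],R[0,0])).round(1),"t",o["clock"],"w",o["grip_width"])
    c=camera("wrist"); save(c,tag); P=cloud(c); np.save(tag+".npy",P)
    for b in blobs(P,c["img"],.027,.05,(.3,.8,-.15,.12),100):
        if b[4]<190 and 50<b[1][0]<70: 
            a=b[2] if b[2]<120 else b[2]-180
            print("blk",b[0],np.round(b[1],1),round(b[2],1),round(b[3],4),b[5],"go",togo(b[0][0],b[0][1],.036,a))
E
python3 look.py w3; python3 - <<'E'
from h import *
P=np.load("w1.npy")[140:182,190:245]; print((np.percentile(P[...,2],[5,25,50,75,90])*1000).round(1))
E
```

```text
[ 0.4313 -0.0053  0.2684] 79.2 t 6.325 w 0.7003676511206928
blk [0.5816 0.0406] [59.9 36.5] 75.9 0.0361 1350 go (array([0.487, 0.927, 1.55 ]), np.float64(0.108))
blk [0.4312 0.0431] [58.3 36. ] 79.7 0.0362 1191 go (array([ 0.315, -0.061,  1.549]), np.float64(-0.016))
blk [ 0.6596 -0.0599] [60.5 37. ] 18.3 0.0359 1199 go (array([-0.074,  1.564,  1.55 ]), np.float64(2.03))
blk [ 0.5091 -0.0532] [60.  36.2] 82.6 0.036 1064 go (array([-0.218,  0.57 ,  1.549]), np.float64(-0.113))
[ 0.4  1.6  3.2  8.3 11.1]
```

Emit:
carry_out --pt "0.315 -0.061 0.5 0 0.3" --pt "0.315 -0.061 0.9 0 0.3" --pt "0.315 -0.061 0.9 0 0.3" --pt "0.315 -0.061 0.9 0 0.3" --pt "0.315 -0.061 0.9 0 0.3" --force 50

```text
clock: 7.0
position: [0.4316, 0.0439, 0.1345]
ee_rot: [0.77, 0.638, 0.001, 0.0]
ft_force: [0.9, -0.5, -0.1]
grip_width: 0.648
grasp_force: 0.0
```

Emit:
carry_out --pt "0 0 0.35 0 0.3" --pt "0 0 0.65 0 0.3" --pt "0 0 0.65 0 0.3" --pt "0 0 0.65 0 0.3" --pt "0 0 0.65 0 -1" --pt "0 0 0.65 0 -1" --pt "0 0 0.65 0 -1" --pt "0 0 0.65 0 -1" --pt "0 0 0.65 0 -1" --pt "0 0 0.65 0 -1"

```text
clock: 8.25
position: [0.4306, 0.0443, 0.0357]
ee_rot: [0.77, 0.638, -0.0, -0.0]
ft_force: [-0.0, 0.2, -0.0]
grip_width: -0.0
grasp_force: 0.0
```

Emit:
carry_out --pt "0 0 -0.3 0 -1" --pt "0 0 -0.6 0 -1" --pt "0 0 -0.6 0 -1" --pt "0 0 -0.6 0 -1"

```text
clock: 8.75
position: [0.4304, 0.0443, 0.1252]
ee_rot: [0.77, 0.638, -0.0, -0.0]
ft_force: [-0.7, 0.4, 0.3]
grip_width: 0.003
grasp_force: 0.0
```

```bash
python3 - <<'E'
from look import *
p,R,o=tool(); print(p,o["grip_width"],o["grasp_force"],o["ft_force"])
c=camera("wrist"); save(c,"w4"); P=cloud(c); np.save("w4.npy",P)
a=np.radians(-88.15)
# bay3 -> x=.3838,y=-.2084
print(togo(.3838,-.2084,.09,91.85))
# points of held block relative to TCP in tool frame
q=(P-p)@R*1000; m=(abs(q[...,1])<14)&(abs(q[...,0])<60)&(q[...,2]>-30)&(q[...,2]<60)
v=q[m]; print(len(v)); h=[(lo,len(w:=v[(v[:,0]>=lo)&(v[:,0]<lo+4)]),np.round(np.percentile(w[:,2],[10,50]),1) if len(w)>3 else 0) for lo in range(-44,48,4)]
for r in h: print(*r)
E
```

```text
[0.4304 0.0443 0.1252] 0.0029530025521510316 0.0 [-0.6595  0.4248  0.2691]
(array([-1.712,  0.009,  0.233]), np.float64(-0.417))
277
-44 0 0
-40 0 0
-36 0 0
-32 0 0
-28 0 0
-24 0 0
-20 0 0
-16 0 0
-12 0 0
-8 0 0
-4 0 0
0 0 0
4 57 [-29.4 -27.4]
8 144 [-29.4 -26.1]
12 76 [-29.  -26.4]
16 0 0
20 0 0
24 0 0
28 0 0
32 0 0
36 0 0
40 0 0
44 0 0
```

View pics/w4.png

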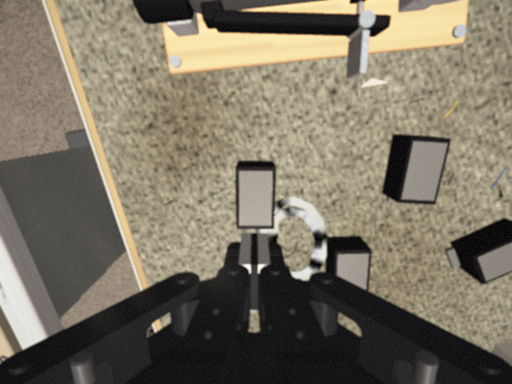

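```bash
python3 look.py w5
```

```text
[0.43   0.0442 0.1248] 79.3 t 8.8 w 0.0011629670640875903
blk [0.5821 0.0402] [60.  37.5] 76.1 0.0361 3014 go (array([0.163, 1.002, 0.589]), np.float64(0.108))
blk [0.4316 0.0434] [60.  36.1] 78.8 0.0361 2551 go (array([-0.002,  0.013,  0.591]), np.float64(0.017))
```

Emit:
carry_out --pt "0 0 0 0 0.3" --pt "0 0 0 0 0.3" --pt "0 0 0 0 0.3" --pt "0 0 0 0 0.3" --pt "0 0 0 0 0.3" --pt "0 0 0.3 0 0.3" --pt "0 0 0.6 0 0.3" --pt "0 0 0.6 0 0.3" --pt "0 0 0.6 0 0.3"

```text
clock: 9.98
position: [0.4315, 0.0445, 0.0371]
ee_rot: [0.77, 0.638, 0.001, 0.0]
ft_force: [1.0, 0.0, 0.4]
grip_width: 0.653
grasp_force: 0.0
```

```bash
python3 look.py w6
```

```text
[0.4315 0.0445 0.0371] 79.3 t 9.975 w 0.6526356181796095
blk [0.5778 0.0412] [60.9 31.2] 78.7 0.0359 4553 go (array([0.158, 0.96 , 0.012]), np.float64(0.022))
blk [0.4313 0.0433] [60.5 36.2] 78.8 0.0361 5391 go (array([-0.01 , -0.002,  0.009]), np.float64(0.016))
blk [ 0.4996 -0.0665] [50.  21.8] 115.7 0.036 1194 go (array([-0.644,  0.581,  0.01 ]), np.float64(-1.213))
```

Emit:
carry_out --pt "0 0 0 0 -0.1" --pt "0 0 0 0 -0.1" --pt "0 0 0 0 -0.2" --pt "0 0 0 0 -0.2" --pt "0 0 0 0 -0.2"

```text
clock: 10.65
position: [0.4306, 0.0443, 0.0357]
ee_rot: [0.77, 0.638, -0.0, -0.0]
ft_force: [0.5, 0.1, 0.7]
grip_width: 0.4
grasp_force: 0.0
```

```bash
python3 look.py w7; python3 -c "
import cv2,numpy as np
cv2.imwrite('pics/w67.png',np.hstack([cv2.imread('pics/w6.png')[60:,60:450],cv2.imread('pics/w7.png')[60:,60:450]]))"
```

```text
[0.4306 0.0443 0.0357] 79.3 t 10.65 w 0.39954223940035355
blk [0.5779 0.0412] [60.  29.7] 76.1 0.0359 4263 go (array([ 0.161,  0.968, -0.002]), np.float64(0.106))
blk [0.4312 0.0432] [60.4 36.6] 79.6 0.0361 5502 go (array([-0.007,  0.005, -0.002]), np.float64(-0.008))
```

View pics/w67.png

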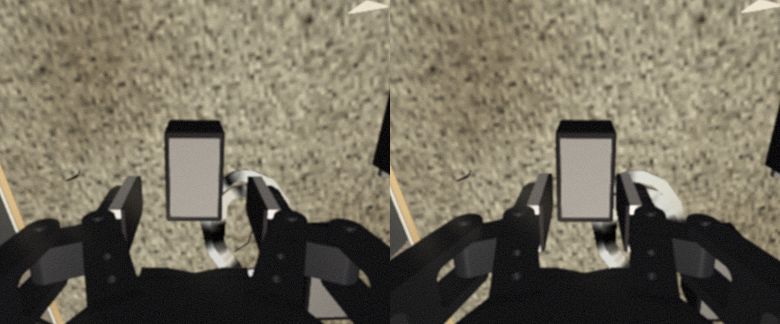

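```bash
python3 - <<'E'
from look import *
np.set_printoptions(precision=1,suppress=True,linewidth=150)
p,R,o=tool(); P=np.load("w7.npy"); q=(P-p)@R*1000
d=cv2.imread("pics/w7.png")
for r in range(225,330,8):
    for c0 in(198,206,232,256,282,292,): 
        print(r,c0,q[r,c0],d[r,c0].mean().round(),end=" | ")
    print()
E
```

```text
225 198 [ -5.3 -40.2  33.3] 120.0 | 225 206 [ -5.5 -34.5  33.9] 157.0 | 225 232 [  8.3 -12.7  -1.5] 159.0 | 225 256 [ 8.   1.6 -0.8] 162.0 | 225 282 [ 7.7 17.2  0.1] 47.0 | 225 292 [-5.2 27.9 33.3] 140.0 | 
233 198 [-11.9 -40.7  34.1] 148.0 | 233 206 [-11.8 -34.8  34. ] 128.0 | 233 232 [  3.  -12.8  -1.1] 158.0 | 233 256 [ 2.5  1.6 -0. ] 156.0 | 233 282 [ 2.1 17.4  1.1] 48.0 | 233 292 [ 12.1  20.1 -22.6] 109.0 | 
241 198 [-17.5 -40.7  32.6] 169.0 | 241 206 [ 11.8 -23.1 -31.9] 111.0 | 241 232 [ -2.2 -12.9  -1.2] 160.0 | 241 256 [-2.6  1.6 -0.3] 168.0 | 241 282 [-2.8 17.5  0.3] 36.0 | 241 292 [ 11.9  18.9 -32.3] 57.0 | 
249 198 [  7.9 -27.  -32.7] 47.0 | 249 206 [ 11.6 -21.7 -40.3] 103.0 | 249 232 [ -8.1 -13.1   0. ] 168.0 | 249 256 [-7.8  1.6 -0.5] 164.0 | 249 282 [-7.8 17.5 -0.6] 45.0 | 249 292 [ 11.7  17.8 -40.5] 13.0 | 
257 198 [  7.6 -25.6 -40.4] 54.0 | 257 206 [ 11.6 -20.5 -48.2] 100.0 | 257 232 [-13.3 -13.2  -0.3] 162.0 | 257 256 [-12.8   1.6  -1.3] 167.0 | 257 282 [-14.   17.9   1. ] 43.0 | 257 292 [ 10.7  17.1 -46.3] 11.0 | 
265 198 [ 11.9 -22.5 -55.5] 121.0 | 265 206 [ 12.1 -
[... 1164 characters left out ...]
.1  21.7  25.7] 64.0 | 305 292 [-73.5  30.6  34.4] 119.0 | 
313 198 [ 16.9 -15.5 -91.6] 26.0 | 313 206 [ 17.5 -13.  -92.5] 14.0 | 313 232 [-80.3 -17.1  33.5] 162.0 | 313 256 [-80.9   2.   34.4] 166.0 | 313 282 [-73.2  21.7  24.5] 141.0 | 313 292 [-80.3  30.7  33.7] 162.0 | 
321 198 [ 18.1 -14.5 -96.4] 22.0 | 321 206 [ 18.5 -12.3 -96.9] 17.0 | 321 232 [-88.4 -17.3  34.2] 147.0 | 321 256 [-88.2   2.1  34. ] 149.0 | 321 282 [-83.5  22.3  28.3] 215.0 | 321 292 [-80.8  29.6  24.9] 189.0 | 
329 198 [ 17.8 -14.  -99. ] 14.0 | 329 206 [ 17.6 -12.  -98.8] 18.0 | 329 232 [ 10.5  -6.1 -90.5] 49.0 | 329 256 [-95.6   2.1  33.7] 158.0 | 329 282 [ 10.9   8.4 -90.9] 33.0 | 329 292 [ 11.3  11.3 -91.4] 26.0 |
```

Emit:
carry_out --pt "0 0 0.1 0 0.2" --pt "0 0 0.2 0 0.2" --pt "0 0 0.2 0 0.2" --pt "0 0 0.2 0 0.2"

```text
clock: 11.2
position: [0.4306, 0.0442, 0.0055]
ee_rot: [0.77, 0.638, -0.0, -0.0]
ft_force: [0.2, -0.9, 0.1]
grip_width: 0.601
grasp_force: 0.0
```

```bash
python3 - <<'E'
from look import *
np.set_printoptions(precision=1,suppress=True,linewidth=150)
p,R,o=tool(); print(p*1000,o["ft_force"],o["joint_pos"],o["grip_width"]); c=camera("wrist"); save(c,"w8"); P=cloud(c); q=(P-p)@R*1000
m=(q[...,2]<5)&(abs(q[...,0])<16)&(abs(q[...,1])>19)&(abs(q[...,1])<60); v=q[m]
for s in(-1,1):
    w=v[v[:,1]*s>0]; print(s,len(w),np.percentile(w[:,2],[80,95,99,100]),"inner y",np.percentile(abs(w[w[:,2]>-45][:,1]),[0,2,10]))
E
```

```text
[430.6  44.2   5.5] [ 0.2 -0.9  0.1] [-0.6  0.2  0.5  2.2 -0.1  0.8 -0.3] 0.6006384034537522
-1 14868 [-41.3   4.1   4.6   5. ] inner y [21.2 22.1 25.3]
1 14690 [-43.7   3.9   4.5   5. ] inner y [19.1 24.3 25.7]
```

View pics/w8.png

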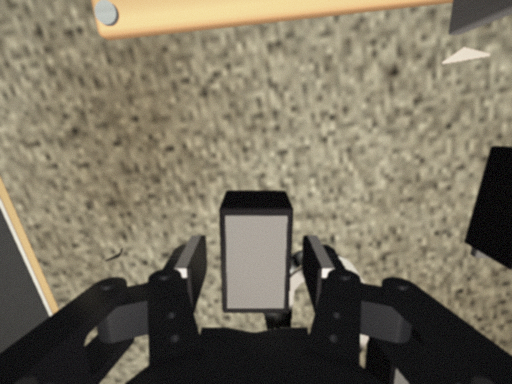

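Emit:
carry_out --pt "0 0 0.087 0 0.2" --pt "0 0 0.087 0 0.2" --pt "0 0 0.087 0 -1" --pt "0 0 0.087 0 -1" --pt "0 0 0.087 0 -1" --pt "0 0 0.087 0 -1" --pt "0 0 0.087 0 -1" --pt "0 0 0.087 0 -1" --force 50

```text
clock: 12.25
position: [0.4307, 0.0444, -0.0072]
ee_rot: [0.77, 0.638, 0.0, -0.0]
ft_force: [-0.8, -1.2, 3.0]
grip_width: 0.412
grasp_force: 50.5
```

Emit:
carry_out --pt "0 0 -0.2 0 -1" --pt "0 0 -0.4 0 -1" --pt "0 0 -0.7 0 -1" --pt "0 0 -0.7 0 -1" --pt "0 0 -0.7 0 -1"

```text
clock: 12.88
position: [0.43, 0.0444, 0.0968]
ee_rot: [0.77, 0.638, -0.0, -0.0]
ft_force: [-0.6, -0.5, -2.7]
grip_width: 0.414
grasp_force: 50.8
```

```bash
cat > held.py <<'E'
from look import *
np.set_printoptions(precision=1,suppress=True,linewidth=150)
def held(tag):
    p,R,o=tool(); print(p*1000,"w",o["grip_width"],"F",o["grasp_force"],o["ft_force"]); c=camera("wrist"); save(c,tag); P=cloud(c); np.save(tag+".npy",P); q=(P-p)@R*1000
    m=(abs(q[...,1])<16)&(abs(q[...,0])<45)&(q[...,2]>-20)&(q[...,2]<35)
    n,l,st,_=cv2.connectedComponentsWithStats(m.astype(np.uint8)); i=1+st[1:,4].argmax(); v=q[l==i]
    t=v[v[:,2]<np.percentile(v[:,2],50)+4]
    A=np.c_[t[:,0],np.ones(len(t))]; k=np.linalg.lstsq(A,t[:,2],rcond=None)[0]
    print("top x",np.percentile(t[:,0],[1,99]),"y",np.percentile(t[:,1],[1,99]),"z at 0",k[1],"tilt deg",np.degrees(np.arctan(k[0])))
    return P
if __name__=="__main__": held(sys.argv[1]); print(togo(.3838,-.2084,.09,91.85))
E
python3 held.py w9
```

```text
[430.   44.4  96.8] w 0.41425040565678967 F 50.773154497146606 [-0.6 -0.5 -2.7]
top x [28.3 29.1] y [-15.6  15.5] z at 0 -76.34414786325745 tilt deg 64.77772713537361
(array([-1.7,  0. ,  0. ]), np.float64(-0.417))
```

```bash
sed -i 's/(q\[...,2\]>-20)&(q\[...,2\]<35)/(q[...,2]>-52)\&(q[...,2]<-28)\&(abs(q[...,1])<22)/; s/abs(q\[...,1\])<16)&(abs(q\[...,0\])<45/abs(q[...,0])<45/' held.py
python3 held.py w10; python3 - <<'E'
from look import *
p,R,o=tool(); P=np.load("w10.npy"); q=(P-p)@R*1000; d=cv2.imread("pics/w10.png").mean(-1)
print(d.shape)
m=(d>100)&(abs(q[...,2]+41)<8)&(abs(q[...,0])<45)&(abs(q[...,1])<22); v=q[m]; print(len(v),np.percentile(v,[1,50,99],axis=0).round(1))
E
```

```text
[429.7  44.2  96.4] w 0.4123139898500215 F 50.77340304851532 [-0.4  0.2 -1.1]
top x [-29.   28.7] y [-18.8  18.9] z at 0 -43.57026429607599 tilt deg 0.17964104316781176
(array([-1.7,  0. ,  0. ]), np.float64(-0.418))
(384, 512)
6749 [[-27.  -19.8 -45.1]
 [  1.5   0.4 -43.7]
 [ 24.5  15.5 -40.8]]
```

Emit:
carry_out --pt "-0.4 -0.02 0 -0.2 -1" --pt "-0.849 -0.043 0 -0.418 -1" --pt "-0.849 -0.043 0 -0.418 -1" --pt "-0.849 -0.043 0 -0.418 -1" --pt "-0.849 -0.043 0 -0.418 -1"

```text
clock: 13.6
position: [0.4007, -0.0786, 0.0972]
ee_rot: [0.695, 0.719, -0.0, -0.0]
ft_force: [0.3, 0.1, -1.6]
grip_width: 0.411
grasp_force: 50.7
```

Emit:
carry_out --pt "-0.4 -0.06 0 0 -1" --pt "-0.805 -0.135 0 0 -1" --pt "-0.805 -0.135 0.2 0 -1" --pt "-0.805 -0.135 0.34 0 -1" --pt "-0.805 -0.135 0.34 0 -1" --pt "-0.805 -0.135 0.34 0 -1" --pt "-0.805 -0.135 0.34 0 -1"

```text
clock: 14.48
position: [0.3852, -0.2008, 0.0474]
ee_rot: [0.695, 0.719, 0.001, 0.001]
ft_force: [0.7, 0.2, -2.4]
grip_width: 0.411
grasp_force: 50.5
```

```bash
python3 held.py w11; python3 - <<'E'
from look import *
from dock import fit
p,R,o=tool(); P=np.load("w11.npy")
x,f=fit(P); a=np.radians(x[2]); e=np.array([np.cos(a),np.sin(a)]);n=np.array([-e[1],e[0]])
print(x,f); d=p[:2]*1000-x[:2]; print("tcp in dock",d@e,d@n,o["joint_pos"])
E
```

```text
[ 385.2 -200.8   47.4] w 0.4110685967636258 F 50.54528832435608 [ 0.7  0.2 -2.4]
top x [-29.2  28.7] y [-19.   18.7] z at 0 -43.532976708790045 tilt deg 0.19486465277711323
(array([-0.1, -0. , -0.3]), np.float64(0.002))
[ 483.3863 -209.621   -88.1542] 0.8402381365635713
tcp in dock -11.983001996867372 -97.92993150419356 [-0.3963  0.099   0.815   2.1642 -0.0923  0.9101  0.506 ]
```

View pics/w11.png

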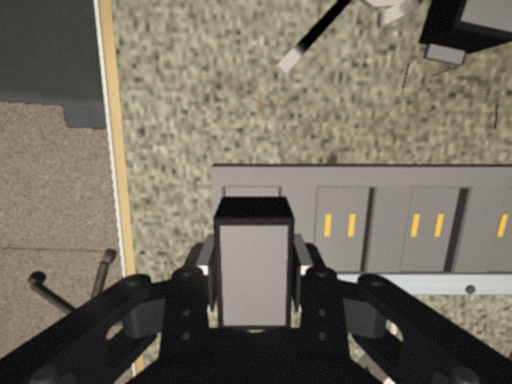

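Emit:
carry_out --pt "0 0.003 0.12 0 -1" --pt "0 0.003 0.24 0 -1" --pt "0 0.003 0.24 0 -1" --pt "0 0.003 0.24 0 -1" --pt "0 0.003 0.24 0 -1"

```text
clock: 15.15
position: [0.3855, -0.201, 0.0114]
ee_rot: [0.695, 0.719, 0.001, 0.0]
ft_force: [-0.4, -0.2, -1.4]
grip_width: 0.414
grasp_force: 50.6
```

Emit:
carry_out --pt "0 0 0 0 0.04" --pt "0 0 0 0 0.04" --pt "0 0 0 0 0.04" --pt "0 0 0 0 0.04"

```text
clock: 15.65
position: [0.3849, -0.201, 0.0107]
ee_rot: [0.696, 0.719, 0.0, 0.0]
ft_force: [0.3, -0.0, -0.3]
grip_width: 0.52
grasp_force: 0.1
```

```bash
python3 held.py w12
```

```text
[ 384.9 -201.    10.7] w 0.5195806575822356 F 0.07733672689937521 [ 0.3 -0.  -0.3]
top x [-32.3  25.8] y [-21.9  13.8] z at 0 -39.44662441839244 tilt deg -3.911979302391575
(array([-0. , -0. , -0.5]), np.float64(0.0))
```

View pics/w12.png

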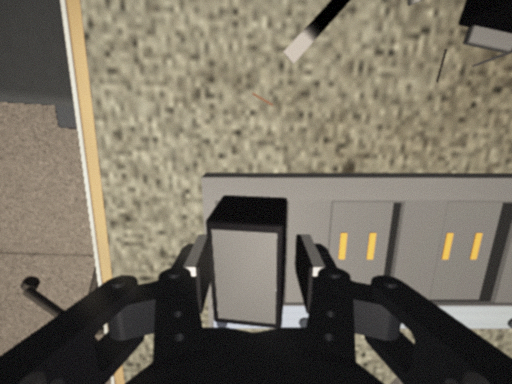

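Emit:
carry_out --pt "0 -0.006 0 0 -1" --pt "0 -0.006 0 0 -1" --pt "0 -0.006 0 0 -1" --pt "0 -0.006 0 0 -1" --pt "0 -0.006 0.02 0 -1" --pt "0 -0.006 0.04 0 -1" --pt "0 -0.006 0.055 0 -1" --pt "0 -0.006 0.055 0 -1" --force 20

```text
clock: 16.7
position: [0.3847, -0.2015, 0.0034]
ee_rot: [0.696, 0.718, 0.001, 0.0]
ft_force: [-7.1, 1.4, 24.5]
grip_width: 0.421
grasp_force: 24.0
```

```bash
python3 held.py w13;  python3 - <<'E'
from look import *
from dock import fit
p,R,o=tool(); P=np.load("w13.npy")
x=np.array([483.3,-209.5,-88.15]); a=np.radians(x[2]); e=np.array([np.cos(a),np.sin(a)]);n=np.array([-e[1],e[0]])
d=p[:2]*1000-x[:2]; print("tcp in dock",d@e,d@n)
E
```

```text
[ 384.7 -201.5    3.4] w 0.4206662776015491 F 24.015544652938843 [-7.1  1.4 24.5]
top x [-27.6  25.5] y [-19.4  19.5] z at 0 -42.967284815879246 tilt deg -6.764033796688312
(array([-0. , -0. , -0.6]), np.float64(-0.0))
tcp in dock -11.160432019312085 -98.27224710876828
```

Emit:
carry_out --pt "0 -0.006 0 0 -1" --pt "0 -0.006 0 0 -1" --pt "0 -0.006 0.01 0 -1" --pt "0 -0.006 0.01 0 -1"

```text
clock: 17.25
position: [0.3847, -0.2016, 0.0024]
ee_rot: [0.696, 0.718, 0.001, 0.001]
ft_force: [-5.9, 1.9, 30.8]
grip_width: 0.421
grasp_force: 25.5
```

```bash
cat >> held.py <<'E'
    p,R,o=tool(); x=np.array([483.3,-209.5,-88.15]); a=np.radians(x[2]); e=np.array([np.cos(a),np.sin(a)]);n=np.array([-e[1],e[0]])
    d=p[:2]*1000-x[:2]; print("tcp in dock",d@e,d@n)
E
python3 held.py w14
```

```text
File "held.py", line 12
    p,R,o=tool(); x=np.array([483.3,-209.5,-88.15]); a=np.radians(x[2]); e=np.array([np.cos(a),np.sin(a)]);n=np.array([-e[1],e[0]])
IndentationError: unexpected indent
```

```bash
sed -i 's/^    p,R,o=tool(); x=/p,R,o=tool(); x=/; s/^    d=p\[:2\]/d=p[:2]/' held.py; python3 held.py w14; python3 -c "
import cv2
im=cv2.imread('pics/w14.png')[170:350,150:400]; cv2.imwrite('pics/w14c.png',cv2.resize(im,None,fx=3,fy=3,interpolation=cv2.INTER_CUBIC))"
```

```text
[ 384.7 -201.6    2.4] w 0.4206091661386683 F 25.454446971416473 [-5.9  1.9 30.8]
top x [-27.5  25.5] y [-19.2  19.2] z at 0 -43.86430189986067 tilt deg -6.728987232188766
(array([-0. , -0. , -0.6]), np.float64(-0.0))
tcp in dock -11.029461718316057 -98.25167115473127
```

View pics/w14c.png

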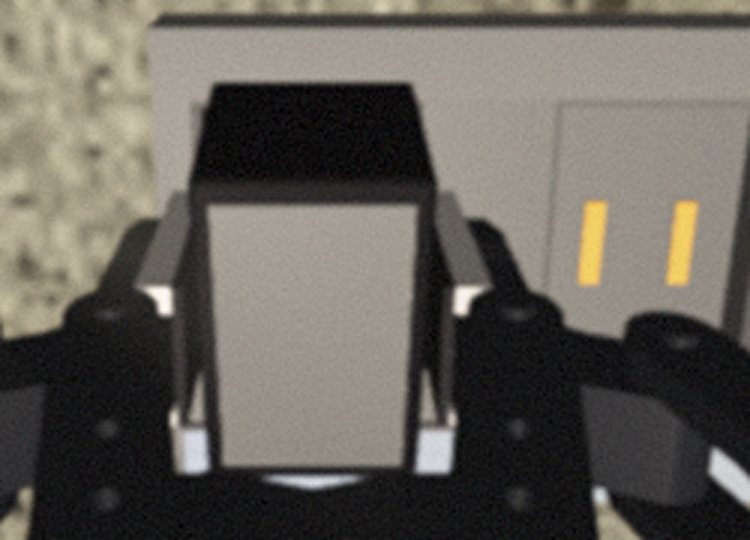

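Emit:
carry_out --pt "0 0 -0.01 0 -1" --pt "-0.02 0 -0.012 0 -1" --pt "-0.04 0 -0.012 0 -1" --pt "-0.053 0 -0.012 0 -1" --pt "-0.053 0 -0.012 0 -1" --pt "-0.053 0 -0.012 0 -1"

```text
clock: 18.05
position: [0.3833, -0.2088, 0.0025]
ee_rot: [0.695, 0.719, 0.0, -0.0]
ft_force: [0.9, 2.7, 4.4]
grip_width: 0.419
grasp_force: 22.1
```

```bash
python3 held.py w15
```

```text
[ 383.3 -208.8    2.5] w 0.4185008311241839 F 22.111967504024506 [0.9 2.7 4.4]
top x [-27.9  25.6] y [-19.2  19.4] z at 0 -43.806859511310456 tilt deg -6.73322792115531
(array([ 0. ,  0. , -0.6]), np.float64(0.001))
tcp in dock -3.956951032919681 -99.94234631097984
```

Emit:
carry_out --pt "0 0 0 0 0.04" --pt "0 0 0 0 0.04" --pt "0 0 0 0 0.04"

```text
clock: 18.48
position: [0.3831, -0.209, 0.0025]
ee_rot: [0.696, 0.718, -0.0, -0.0]
ft_force: [0.2, 0.5, -0.6]
grip_width: 0.524
grasp_force: 0.0
```

```bash
python3 held.py w16
```

```text
[ 383.1 -209.     2.5] w 0.5239766991398356 F 0.0 [ 0.2  0.5 -0.6]
top x [-29.3  29.4] y [-17.   17.9] z at 0 -37.62469288833752 tilt deg 0.24766884660647917
(array([ 0. ,  0. , -0.6]), np.float64(0.0))
tcp in dock -3.7200750100469007 -100.12575620794411
```

Block A lies flat and fully down in bay 3. Next is block B.

Emit:
carry_out --pt "0 0 -0.2 0 0.04" --pt "0 0 -0.5 0 0.04" --pt "0.1 0.1 -0.9 0 0.2" --pt "0.567 0.858 -1 0.32 0.2" --pt "0.567 0.858 -1 0.32 0.2" --pt "0.567 0.858 -1 0.32 0.2" --pt "0.567 0.858 -1 0.32 0.2" --pt "0.567 0.858 -1 0.32 0.2"

```text
clock: 19.52
position: [0.508, -0.1211, 0.1524]
ee_rot: [0.754, 0.657, -0.0, -0.0]
ft_force: [0.5, -0.8, -0.0]
grip_width: 0.6
grasp_force: 0.0
```

```bash
sed -i 's/b\[0\]\[1\],.036,a/b[0][1],-.007,a/' look.py; python3 look.py w17
```

```text
[ 0.508  -0.1211  0.1524] 82.1 t 19.525 w 0.6001388483059186
blk [ 0.66   -0.0603] [61.  36.5] 18.1 0.0361 2809 go (array([0.539, 0.948, 1.064]), np.float64(2.134))
blk [ 0.5101 -0.0538] [59.8 36.1] 80.7 0.0362 2519 go (array([ 0.445, -0.047,  1.064]), np.float64(0.049))
```

Emit:
carry_out --pt "0.25 -0.03 0.1 0.03 0.25" --pt "0.445 -0.047 0.3 0.03 0.25" --pt "0.445 -0.047 0.6 0.03 0.25" --pt "0.445 -0.047 0.6 0.03 0.25" --pt "0.445 -0.047 0.6 0.03 0.25" --force 40

```text
clock: 20.2
position: [0.5116, -0.0538, 0.0642]
ee_rot: [0.759, 0.651, 0.001, 0.0]
ft_force: [0.3, 0.3, -0.2]
grip_width: 0.629
grasp_force: 0.0
```

Emit:
carry_out --pt "0 0 0.25 0 0.25" --pt "0 0 0.46 0 0.25" --pt "0 0 0.462 0 0.25" --pt "0 0 0.462 0 -1" --pt "0 0 0.462 0 -1" --pt "0 0 0.462 0 -1" --pt "0 0 0.462 0 -1" --pt "0 0 0.462 0 -1"

```text
clock: 21.2
position: [0.5128, -0.053, -0.0044]
ee_rot: [0.758, 0.652, 0.001, 0.001]
ft_force: [-1.1, -1.1, 8.5]
grip_width: 0.411
grasp_force: 41.4
```

Emit:
carry_out --pt "0 0 -0.2 0 -1" --pt "0 0 -0.4 0 -1" --pt "0 0 -0.7 0 -1" --pt "0 0 -0.7 0 -1" --pt "0 0 -0.7 0 -1"

```text
clock: 21.82
position: [0.5112, -0.0525, 0.0987]
ee_rot: [0.758, 0.652, 0.001, -0.0]
ft_force: [0.5, 0.1, -1.9]
grip_width: 0.418
grasp_force: 40.7
```

```bash
cat > st.py <<'E'
# stage over bay k: print move units to dock (e,n) at height z, in present axes, limited info
from look import *
def dockpt(e_,k,z):
    x=np.array([483.3,-209.5]); a=np.radians(-88.15); e=np.array([np.cos(a),np.sin(a)]);n=np.array([-e[1],e[0]])
    q=(x+e_*e+(99-66*k)*n)/1000; return q[0],q[1],z
if __name__=="__main__":
    k=int(sys.argv[1]); t=dockpt(float(sys.argv[2]),k,float(sys.argv[3])); p,R,o=tool()
    mid=(p[:2]+np.array(t[:2]))/2
    print("target",np.round(t,4)); print("whole",*togo(*t,91.85)); print("half1",*togo(mid[0],mid[1],p[2],91.85))
    d=np.array([t[0]-mid[0],t[1]-mid[1]]); a=np.radians(91.85); print("half2",d@[np.cos(a),np.sin(a)]/.15, d@[np.sin(a),-np.cos(a)]/.15,(p[2]-t[2])/.15)
E
python3 held.py w18; python3 st.py 2 -11.5 .045
```

```text
[511.2 -52.5  98.7] w 0.4176911175925543 F 40.6734162569046 [ 0.5  0.1 -1.9]
top x [-29.7  28.6] y [-19.2  19.5] z at 0 -40.82787252371514 tilt deg 0.07065633770276376
(array([-1.2, -0.7,  0.1]), np.float64(-0.349))
tcp in dock -156.0037877758638 32.51566239134505
target [ 0.4499 -0.1991  0.045 ]
whole [-1.027 -0.254  0.354] -0.349
half1 [-0.513 -0.127 -0.   ] -0.349
half2 -0.4816792925862127 -0.21838554130448362 0.3537257388584896
```

Emit:
carry_out --pt "-0.25 -0.06 0 -0.17 -1" --pt "-0.513 -0.127 0 -0.349 -1" --pt "-0.513 -0.127 0 -0.349 -1" --pt "-0.513 -0.127 0 -0.349 -1"

```text
clock: 22.38
position: [0.4805, -0.1254, 0.0978]
ee_rot: [0.696, 0.718, -0.0, -0.0]
ft_force: [-1.1, 1.0, -2.1]
grip_width: 0.409
grasp_force: 40.6
```

Emit:
carry_out --pt "-0.25 -0.11 0 0 -1" --pt "-0.482 -0.218 0.1 0 -1" --pt "-0.482 -0.218 0.354 0 -1" --pt "-0.482 -0.218 0.354 0 -1" --pt "-0.482 -0.218 0.354 0 -1" --pt "-0.482 -0.218 0.354 0 -1"

```text
clock: 23.12
position: [0.4516, -0.1988, 0.0464]
ee_rot: [0.695, 0.719, 0.001, 0.001]
ft_force: [-0.5, 0.1, -1.0]
grip_width: 0.414
grasp_force: 40.6
```

```bash
python3 held.py w19; python3 st.py 2 -11.5 .014|head -2; python3 -c "
from dock import *
print(fit(np.load('w19.npy')))"
```

```text
[ 451.6 -198.8   46.4] w 0.413855135831857 F 40.5739688873291 [-0.5  0.1 -1. ]
top x [-29.8  28.5] y [-19.3  19.3] z at 0 -40.88175497447023 tilt deg 0.04196859804498055
(array([-0. , -0.5, -0.3]), np.float64(0.001))
tcp in dock -11.661592797082395 -31.49327047662096
target [ 0.4499 -0.1991  0.014 ]
whole [-0.001 -0.01   0.216] 0.001
(array([ 483.27040018, -209.87441346,  -88.04947559]), np.float64(0.9161543631710702))
```

Emit:
carry_out --pt "0 -0.012 0.1 0 -1" --pt "0 -0.012 0.2 0 -1" --pt "0 -0.012 0.2 0 -1" --pt "0 -0.012 0.2 0 -1"

```text
clock: 23.68
position: [0.4485, -0.1995, 0.0152]
ee_rot: [0.696, 0.718, -0.0, -0.0]
ft_force: [0.9, 0.2, -1.4]
grip_width: 0.412
grasp_force: 40.7
```

Emit:
carry_out --pt "0 0 0.01 0 -1" --pt "0 0 0.02 0 -1" --pt "0 0 0.03 0 -1" --pt "0 0 0.04 0 -1" --pt "0 0 0.05 0 -1" --pt "0 0 0.06 0 -1" --pt "0 0 0.07 0 -1" --pt "0 0 0.08 0 -1" --force 20

```text
clock: 24.68
position: [0.449, -0.2023, 0.005]
ee_rot: [0.696, 0.718, -0.0, 0.002]
ft_force: [-6.4, -8.2, 21.6]
grip_width: 0.413
grasp_force: 45.4
```

```bash
python3 held.py w20
```

```text
[ 449.  -202.3    5. ] w 0.41333201491944754 F 45.373690724372864 [-6.4 -8.2 21.6]
top x [-27.9  28.1] y [-19.4  19.6] z at 0 -41.95998445871824 tilt deg -5.6580284039493005
(array([-0. , -0.4, -0.6]), np.float64(-0.005))
tcp in dock -8.261756591279411 -34.070934968497234
```

Emit:
carry_out --pt "0 0.004 -0.01 0 -1" --pt "-0.02 0.004 -0.012 0 -1" --pt "-0.04 0.004 -0.012 0 -1" --pt "-0.053 0.004 -0.012 0 -1" --pt "-0.053 0.004 -0.012 0 -1" --pt "-0.053 0.004 -0.012 0 -1"

```text
clock: 25.48
position: [0.4493, -0.2072, 0.0049]
ee_rot: [0.696, 0.718, -0.0, -0.0]
ft_force: [0.5, -0.2, -0.7]
grip_width: 0.415
grasp_force: 42.7
```

```bash
python3 held.py w21
```

```text
[ 449.3 -207.2    4.9] w 0.41465511011874195 F 42.69825875759125 [ 0.5 -0.2 -0.7]
top x [-28.2  28.2] y [-19.3  19.4] z at 0 -41.89615311546704 tilt deg -5.464330844248965
(array([ 0. , -0.4, -0.6]), np.float64(-0.0))
tcp in dock -3.4754350794233813 -33.86726166857361
```

Emit:
carry_out --pt "0 0 0 0 0.04" --pt "0 0 0 0 0.04" --pt "0 0 0 0 0.04"

```text
clock: 25.9
position: [0.4496, -0.2072, 0.0052]
ee_rot: [0.696, 0.718, 0.0, 0.0]
ft_force: [0.3, 0.5, 0.2]
grip_width: 0.523
grasp_force: 0.0
```

```bash
python3 held.py w22
```

```text
[ 449.6 -207.2    5.2] w 0.5225685194070626 F 0.0 [0.3 0.5 0.2]
top x [-27.   27.8] y [-17.4  17.4] z at 0 -40.44934371096506 tilt deg -6.423700653149153
(array([ 0. , -0.4, -0.6]), np.float64(-0.001))
tcp in dock -3.399050081217619 -33.6456593314506
```

Emit:
carry_out --pt "0 0 0 0 -1" --pt "0 0 0 0 -1" --pt "0 0 0 0 -1" --pt "-0.01 0 0 0 -1" --pt "-0.018 0 0 0 -1" --pt "-0.018 0 0 0 -1" --pt "-0.018 0 0 0 -1"

```text
clock: 26.82
position: [0.4497, -0.2099, 0.0051]
ee_rot: [0.696, 0.718, 0.0, 0.0]
ft_force: [-1.0, 2.4, 2.8]
grip_width: 0.419
grasp_force: 24.8
```

Emit:
carry_out --pt "0 0 0 0 0.04" --pt "0 0 0 0 0.04" --pt "0 0 0 0 0.04" --pt "0 0 0 0 0.04"

```text
clock: 27.32
position: [0.4495, -0.2099, 0.005]
ee_rot: [0.696, 0.718, -0.0, -0.0]
ft_force: [0.1, -0.1, -1.0]
grip_width: 0.519
grasp_force: 0.0
```

```bash
python3 held.py w23
```

```text
[ 449.5 -209.9    5. ] w 0.5191599840814307 F 0.0 [ 0.1 -0.1 -1. ]
top x [-26.4  32.1] y [-17.2  17.8] z at 0 -35.08373512219214 tilt deg 0.20350472540906078
(array([ 0. , -0.4, -0.6]), np.float64(-0.001))
tcp in dock -0.6459935041472531 -33.79031798870982
```

Emit:
carry_out --pt "0 0 -0.2 0 0.04" --pt "0 0 -0.5 0 0.04" --pt "0.1 0.1 -0.9 0 0.2" --pt "1 0.87 -1 0.52 0.2" --pt "1 0.87 -1 0.52 0.2" --pt "1 0.87 -1 0.52 0.2" --pt "1 0.87 -1 0.52 0.2" --pt "1 0.87 -1 0.52 0.2"

```text
clock: 28.38
position: [0.5748, -0.0565, 0.1549]
ee_rot: [0.787, 0.617, -0.0, 0.0]
ft_force: [0.1, 0.6, -0.1]
grip_width: 0.602
grasp_force: 0.0
```

```bash
python3 look.py w24
```

```text
[ 0.5748 -0.0565  0.1549] 76.2 t 28.375 w 0.6017797834717958
blk [0.7333 0.0629] [63.3 10.1] 148.9 0.0398 922 go (array([1.031, 0.836, 1.079]), np.float64(3.574))
blk [0.5822 0.0403] [58.9 36. ] 76.2 0.0362 2691 go (array([ 0.644, -0.106,  1.08 ]), np.float64(-0.004))
blk [ 0.6602 -0.06  ] [60.4 36.5] 17.5 0.0361 2257 go (array([0.119, 0.559, 1.08 ]), np.float64(1.953))
```

Emit:
carry_out --pt "0.3 -0.05 0.1 0 0.25" --pt "0.644 -0.106 0.2 0 0.25" --pt "0.644 -0.106 0.6 0 0.25" --pt "0.644 -0.106 0.6 0 0.25" --pt "0.644 -0.106 0.6 0 0.25" --force 40

```text
clock: 29.05
position: [0.5835, 0.0398, 0.0671]
ee_rot: [0.788, 0.616, 0.001, 0.001]
ft_force: [0.9, -0.9, 1.6]
grip_width: 0.625
grasp_force: 0.0
```

Emit:
carry_out --pt "0 0 0.25 0 0.25" --pt "0 0 0.46 0 0.25" --pt "0 0 0.475 0 0.25" --pt "0 0 0.475 0 -1" --pt "0 0 0.475 0 -1" --pt "0 0 0.475 0 -1" --pt "0 0 0.475 0 -1" --pt "0 0 0.475 0 -1"

```text
clock: 30.05
position: [0.5845, 0.0414, -0.0037]
ee_rot: [0.787, 0.617, 0.002, 0.001]
ft_force: [-1.5, -1.8, 8.2]
grip_width: 0.411
grasp_force: 41.9
```

Emit:
carry_out --pt "0 0 -0.2 0 -1" --pt "0 0 -0.4 0 -1" --pt "0 0 -0.7 0 -1" --pt "0 0 -0.7 0 -1" --pt "0 0 -0.7 0 -1"

```text
clock: 30.68
position: [0.5826, 0.042, 0.099]
ee_rot: [0.787, 0.617, 0.0, -0.0]
ft_force: [-0.7, 0.8, -3.0]
grip_width: 0.41
grasp_force: 40.8
```

```bash
python3 held.py w25; python3 st.py 1 -12 .045
```

```text
[582.6  42.   99. ] w 0.410432816153189 F 40.81999182701111 [-0.7  0.8 -3. ]
top x [-30.3  28.3] y [-19.5  19.6] z at 0 -40.153076264969705 tilt deg -0.015898783698408685
(array([-1.9, -0.9,  0.1]), np.float64(-0.52))
tcp in dock -248.1126593594905 106.93724219526415
target [ 0.5159 -0.1964  0.045 ]
whole [-1.649 -0.051  0.356] -0.52
half1 [-0.824 -0.026  0.   ] -0.52
half2 -0.7870421978649682 -0.2464574739842134 0.3555825158262971
```

Emit:
carry_out --pt "-0.4 -0.013 0 -0.25 -1" --pt "-0.824 -0.026 0 -0.52 -1" --pt "-0.824 -0.026 0 -0.52 -1" --pt "-0.824 -0.026 0 -0.52 -1" --pt "-0.824 -0.026 0 -0.52 -1"

```text
clock: 31.35
position: [0.5496, -0.0758, 0.0983]
ee_rot: [0.695, 0.719, -0.0, -0.0]
ft_force: [0.5, -0.2, -2.5]
grip_width: 0.415
grasp_force: 40.7
```

Emit:
carry_out --pt "-0.4 -0.12 0 0 -1" --pt "-0.787 -0.253 0 0 -1" --pt "-0.787 -0.253 0.2 0 -1" --pt "-0.787 -0.253 0.356 0 -1" --pt "-0.787 -0.253 0.5 0 -1" --pt "-0.787 -0.253 0.55 0 -1" --pt "-0.787 -0.253 0.55 0 -1" --pt "-0.787 -0.253 0.55 0 -1"

```text
clock: 32.35
position: [0.5161, -0.1965, 0.0171]
ee_rot: [0.696, 0.718, 0.0, 0.0]
ft_force: [-0.3, -0.6, -1.6]
grip_width: 0.411
grasp_force: 40.7
```

```bash
python3 held.py w26
```

```text
[ 516.1 -196.5   17.1] w 0.41053025051569547 F 40.6728458404541 [-0.3 -0.6 -1.6]
top x [-30.4  28.3] y [-19.4  19.5] z at 0 -40.16323570856743 tilt deg 0.017165642192168068
(array([-0.1, -0.9, -0.5]), np.float64(-0.0))
tcp in dock -11.91641559840827 33.182828654546974
```

Emit:
carry_out --pt "0 -0.003 0.02 0 -1" --pt "0 -0.003 0.035 0 -1" --pt "0 -0.003 0.05 0 -1" --pt "0 -0.003 0.065 0 -1" --pt "0 -0.003 0.075 0 -1" --pt "0 -0.003 0.085 0 -1" --pt "0 -0.003 0.095 0 -1" --pt "0 -0.003 0.095 0 -1" --force 20

```text
clock: 33.4
position: [0.5154, -0.2004, 0.0046]
ee_rot: [0.697, 0.717, -0.0, 0.002]
ft_force: [-8.2, -8.0, 25.1]
grip_width: 0.406
grasp_force: 46.7
```

```bash
python3 held.py w27
```

```text
[ 515.4 -200.4    4.6] w 0.40622628837706326 F 46.6982764005661 [-8.2 -8.  25.1]
top x [-24.7  27.9] y [-19.8  19.5] z at 0 -41.62814319592937 tilt deg -6.639656998643465
(array([-0. , -0.9, -0.6]), np.float64(-0.006))
tcp in dock -8.031669658767163 32.36505253123153
```

Emit:
carry_out --pt "0 0 -0.01 0 -1" --pt "-0.02 0 -0.012 0 -1" --pt "-0.04 0 -0.012 0 -1" --pt "-0.06 0 -0.012 0 -1" --pt "-0.06 0 -0.012 0 -1" --pt "-0.06 0 -0.012 0 -1"

```text
clock: 34.2
position: [0.516, -0.2056, 0.0043]
ee_rot: [0.696, 0.718, 0.0, 0.001]
ft_force: [1.3, 3.0, 5.2]
grip_width: 0.411
grasp_force: 44.0
```

```bash
python3 held.py w28
```

```text
[ 516.  -205.6    4.3] w 0.41080848719285884 F 43.95288348197937 [1.3 3.  5.2]
top x [-25.7  28. ] y [-19.6  19.5] z at 0 -41.48412964289634 tilt deg -6.450983827279765
(array([ 0. , -0.9, -0.6]), np.float64(-0.0))
tcp in dock -2.8979204931587463 32.810613926155824
```

Emit:
carry_out --pt "-0.008 0 0 0 -1" --pt "-0.016 0 0 0 -1" --pt "-0.016 0 0 0 -1" --pt "-0.016 0 0 0 0.04" --pt "-0.016 0 0 0 0.04" --pt "-0.016 0 0 0 0.04" --pt "-0.016 0 0 0 0.04"

```text
clock: 35.12
position: [0.5152, -0.208, 0.0038]
ee_rot: [0.696, 0.718, -0.0, -0.0]
ft_force: [1.0, -0.3, 0.1]
grip_width: 0.524
grasp_force: 0.0
```

```bash
python3 held.py w29
```

```text
[ 515.2 -208.     3.8] w 0.5238497842915344 F 0.0 [ 1.  -0.3  0.1]
top x [-26.7  32. ] y [-16.3  18.6] z at 0 -36.36521401313043 tilt deg 0.22003850904151623
(array([ 0. , -0.9, -0.6]), np.float64(-0.001))
tcp in dock -0.4757024374419249 31.96976770532089
```

Emit:
carry_out --pt "0 0 -0.2 0 0.04" --pt "0 0 -0.5 0 0.04" --pt "0.1 0.1 -0.9 0.1 0.2" --pt "0.45 0.55 -1 0.7 0.2" --pt "0.45 0.55 -1 1 0.2" --pt "0.45 0.55 -1 1 0.2" --pt "0.45 0.55 -1 1 0.2"

```text
clock: 36.05
position: [0.5955, -0.1378, 0.1537]
ee_rot: [0.858, 0.514, -0.0, 0.0]
ft_force: [-0.6, -0.8, -0.3]
grip_width: 0.601
grasp_force: 0.0
```

Emit:
carry_out --pt "0.335 -0.18 0 1 0.2" --pt "0.335 -0.18 0 1 0.2" --pt "0.335 -0.18 0 1 0.2" --pt "0.335 -0.18 0 1 0.2"

```text
clock: 36.55
position: [0.5952, -0.0811, 0.1538]
ee_rot: [0.961, 0.275, -0.0, 0.0]
ft_force: [0.5, -0.0, -0.1]
grip_width: 0.598
grasp_force: 0.0
```

Emit:
carry_out --pt "0 0 0 0.47 0.2" --pt "0 0 0 0.47 0.2" --pt "0 0 0 0.47 0.2" --pt "0 0 0 0.47 0.2"

```text
clock: 37.05
position: [0.5954, -0.081, 0.1539]
ee_rot: [0.988, 0.156, 0.0, -0.0]
ft_force: [0.4, -0.4, -0.4]
grip_width: 0.597
grasp_force: 0.0
```

```bash
python3 look.py w30
```

```text
[ 0.5954 -0.081   0.1539] 17.9 t 37.05 w 0.5967462275952691
blk [ 0.6607 -0.0602] [59.2 36.4] 17.9 0.0362 2505 go (array([0.456, 0.002, 1.073]), np.float64(0.0))
```

Emit:
carry_out --pt "0.25 0.002 0.1 0 0.25" --pt "0.456 0.002 0.3 0 0.25" --pt "0.456 0.002 0.6 0 0.25" --pt "0.456 0.002 0.6 0 0.25" --pt "0.456 0.002 0.6 0 0.25" --force 40

```text
clock: 37.72
position: [0.6613, -0.0609, 0.0657]
ee_rot: [0.988, 0.154, 0.001, 0.0]
ft_force: [0.4, 0.0, 0.4]
grip_width: 0.627
grasp_force: 0.0
```

Emit:
carry_out --pt "0 0 0.25 0 0.25" --pt "0 0 0.45 0 0.25" --pt "0 0 0.465 0 0.25" --pt "0 0 0.465 0 -1" --pt "0 0 0.465 0 -1" --pt "0 0 0.465 0 -1" --pt "0 0 0.465 0 -1" --pt "0 0 0.465 0 -1"

```text
clock: 38.72
position: [0.6622, -0.0606, -0.0033]
ee_rot: [0.988, 0.154, 0.002, 0.0]
ft_force: [-0.5, 0.5, 7.1]
grip_width: 0.413
grasp_force: 42.2
```

Emit:
carry_out --pt "0 0 -0.2 0 -1" --pt "0 0 -0.4 0 -1" --pt "0 0 -0.7 0 -1" --pt "0 0 -0.7 0 -1" --pt "0 0 -0.7 0 -1"

```text
clock: 39.35
position: [0.6607, -0.06, 0.0993]
ee_rot: [0.988, 0.154, 0.0, -0.0]
ft_force: [-0.5, -0.3, -1.9]
grip_width: 0.413
grasp_force: 41.2
```

Emit:
carry_out --pt "0 0 0 -1 -1" --pt "0 0 0 -1 -1" --pt "0 0 0 -1 -1" --pt "0 0 0 -1 -1"

```text
clock: 39.85
position: [0.6601, -0.0602, 0.0981]
ee_rot: [0.915, 0.404, -0.001, -0.001]
ft_force: [-0.0, 0.2, -1.3]
grip_width: 0.41
grasp_force: 41.1
```

Emit:
carry_out --pt "0 0 0 -1 -1" --pt "0 0 0 -1 -1" --pt "0 0 0 -1 -1" --pt "0 0 0 -1 -1"

```text
clock: 40.35
position: [0.6604, -0.0602, 0.0985]
ee_rot: [0.78, 0.626, -0.0, -0.0]
ft_force: [-0.3, -0.4, -2.0]
grip_width: 0.413
grasp_force: 41.1
```

```bash
python3 held.py w31; python3 st.py 0 -12 .045
```

```text
[660.4 -60.2  98.5] w 0.4134578433787963 F 41.06683015823364 [-0.3 -0.4 -2. ]
top x [-29.4  28.9] y [-19.6  19.6] z at 0 -39.80658179131352 tilt deg 0.04496152457786915
(array([-1.4, -1.6,  0.1]), np.float64(-0.482))
tcp in dock -143.48572036682458 181.8503718548919
target [ 0.5819 -0.1943  0.045 ]
whole [-0.987 -0.316  0.358] -0.482
half1 [-0.493 -0.158  0.   ] -0.482
half2 -0.43828573455608194 -0.2761679061829727 0.3574116147032632
```

Emit:
carry_out --pt "-0.25 -0.08 0 -0.25 -1" --pt "-0.493 -0.158 0 -0.482 -1" --pt "-0.493 -0.158 0 -0.482 -1" --pt "-0.493 -0.158 0 -0.482 -1"

```text
clock: 40.9
position: [0.622, -0.1269, 0.0989]
ee_rot: [0.695, 0.719, 0.0, -0.0]
ft_force: [0.3, 0.3, -0.6]
grip_width: 0.413
grasp_force: 41.1
```

Emit:
carry_out --pt "-0.25 -0.14 0 0 -1" --pt "-0.438 -0.28 0 0 -1" --pt "-0.438 -0.28 0.2 0 -1" --pt "-0.438 -0.28 0.356 0 -1" --pt "-0.438 -0.28 0.5 0 -1" --pt "-0.438 -0.28 0.54 0 -1" --pt "-0.438 -0.28 0.54 0 -1" --pt "-0.438 -0.28 0.54 0 -1"

```text
clock: 41.9
position: [0.5831, -0.1949, 0.019]
ee_rot: [0.694, 0.72, 0.0, 0.001]
ft_force: [0.2, 0.2, -0.3]
grip_width: 0.408
grasp_force: 41.1
```

```bash
python3 held.py w32
```

```text
[ 583.1 -194.9   19. ] w 0.40836230409250934 F 41.11140310764313 [ 0.2  0.2 -0.3]
top x [-29.5  28.9] y [-19.6  19.6] z at 0 -39.83028943122163 tilt deg 0.11821789059046157
(array([-0. , -1.3, -0.5]), np.float64(0.011))
tcp in dock -11.381005823883697 100.25306133835826
```

Emit:
carry_out --pt "0 -0.011 0 0.01 -1" --pt "0 -0.011 0 0.01 -1" --pt "0 -0.011 0.03 0.01 -1" --pt "0 -0.011 0.05 0.01 -1" --pt "0 -0.011 0.065 0.01 -1" --pt "0 -0.011 0.08 0.01 -1" --pt "0 -0.011 0.09 0.01 -1" --pt "0 -0.011 0.1 0.01 -1" --pt "0 -0.011 0.106 0.01 -1" --pt "0 -0.011 0.106 0.01 -1" --force 20

```text
clock: 43.2
position: [0.581, -0.1988, 0.005]
ee_rot: [0.696, 0.718, -0.0, 0.002]
ft_force: [-8.3, -7.0, 24.0]
grip_width: 0.409
grasp_force: 46.8
```

```bash
python3 held.py w33
```

```text
[ 581.  -198.8    5. ] w 0.40921589243909867 F 46.83052361011505 [-8.3 -7.  24. ]
top x [-23.2  28.7] y [-19.6  19.7] z at 0 -41.2668364359123 tilt deg -6.554522447246134
(array([-0. , -1.3, -0.6]), np.float64(-0.004))
tcp in dock -7.5165737153325916 97.98498390651412
```

Emit:
carry_out --pt "0 0 -0.01 0 -1" --pt "-0.02 0 -0.012 0 -1" --pt "-0.04 0 -0.012 0 -1" --pt "-0.06 0 -0.012 0 -1" --pt "-0.068 0 -0.012 0 -1" --pt "-0.068 0 -0.012 0 -1" --pt "-0.068 0 -0.012 0 -1"

```text
clock: 44.12
position: [0.5822, -0.2043, 0.0047]
ee_rot: [0.695, 0.719, 0.001, 0.0]
ft_force: [0.4, 2.6, 5.8]
grip_width: 0.414
grasp_force: 44.4
```

```bash
python3 held.py w34
```

```text
[ 582.2 -204.3    4.7] w 0.41432476936177065 F 44.3950492143631 [0.4 2.6 5.8]
top x [-24.9  28.9] y [-19.7  19.7] z at 0 -41.15088307220978 tilt deg -6.368685113078482
(array([ 0. , -1.3, -0.6]), np.float64(0.003))
tcp in dock -2.0119660733519873 98.98479865749353
```

Emit:
carry_out --pt "-0.008 0 0 0 -1" --pt "-0.016 0 0 0 -1" --pt "-0.016 0 0 0 -1" --pt "-0.016 0 0 0 0.04" --pt "-0.016 0 0 0 0.04" --pt "-0.016 0 0 0 0.04" --pt "-0.016 0 0 0 0.04"

```text
clock: 45.05
position: [0.5811, -0.2074, 0.0039]
ee_rot: [0.695, 0.719, -0.0, -0.0]
ft_force: [-0.1, 0.8, -0.7]
grip_width: 0.517
grasp_force: 0.0
```

```bash
python3 held.py w35
```

```text
[ 581.1 -207.4    3.9] w 0.5167962606068759 F 0.0 [-0.1  0.8 -0.7]
top x [-24.9  33.7] y [-15.9  18.9] z at 0 -36.23138204492501 tilt deg 0.26214953886606135
(array([ 0. , -1.3, -0.6]), np.float64(0.001))
tcp in dock 1.1157822015619931 97.87104376157659
```

Emit:
carry_out --pt "0 0 -0.2 0 0.04" --pt "0 0 -0.5 0 0.04" --pt "0 0 -0.9 0 0.04" --pt "-0.5 -0.65 -1 0 0.04" --pt "-0.5 -0.65 -1 0 0.04" --pt "-0.5 -0.65 -1 0 0.04"

```text
clock: 45.85
position: [0.4826, -0.2899, 0.1552]
ee_rot: [0.698, 0.716, 0.0, 0.001]
ft_force: [0.6, 0.8, -0.2]
grip_width: 0.52
grasp_force: 0.0
```

Emit:
carry_out --pt "0 0 -0.5 0 0.04" --pt "0 0 -0.9 0 0.04" --pt "0 0 -0.9 0 0.04" --pt "0 0 -0.9 0 0.04"

```text
clock: 46.35
position: [0.4868, -0.2851, 0.2891]
ee_rot: [0.695, 0.719, 0.0, 0.0]
ft_force: [0.8, 0.3, -0.5]
grip_width: 0.523
grasp_force: 0.0
```

```bash
python3 - <<'E'
from look import *
c=camera("wrist"); save(c,"w36"); P=cloud(c); print(manip.get_obs()["position"])
for b in blobs(P,c["img"],.027,.06,(.3,.8,-.3,-.1),200):
    print(b[0],np.round(b[1],1),round(b[2],1),round(b[3],4),b[5])
x=np.array([483.3,-209.5]); a=np.radians(-88.15); e=np.array([np.cos(a),np.sin(a)]);n=np.array([-e[1],e[0]])
d=P[...,:2]*1000-x; u=d@e; v=d@n
for k in(99,33,-33,-99):
    m=(abs(v-k)<12); print(k,[np.round(np.median(P[m&(abs(u-s)<3)][:,2])*1000,1) for s in(-28,-16,-4,8,18)])
E
```

```text
[ 0.4863 -0.2849  0.288 ]
[ 0.3836 -0.2092] [59.4 36.5] 92.0 0.0401 1263
[ 0.4494 -0.2068] [59.4 35.9] 91.9 0.0401 1190
[ 0.5157 -0.2053] [58.1 36.4] 91.9 0.0402 1184
[ 0.5819 -0.203 ] [58.3 36.6] 91.9 0.0401 1241
[ 0.7074 -0.2185] [60.9 36.3] 175.7 0.0361 1181
[ 0.6675 -0.2935] [96.6 12.8] 179.9 0.0429 249
99 [np.float64(40.1), np.float64(40.2), np.float64(40.4), np.float64(40.5), np.float64(40.4)]
33 [np.float64(40.2), np.float64(40.4), np.float64(40.6), np.float64(40.3), np.float64(40.3)]
-33 [np.float64(40.1), np.float64(40.3), np.float64(40.4), np.float64(40.2), np.float64(40.2)]
-99 [np.float64(40.4), np.float64(40.3), np.float64(40.3), np.float64(40.5), np.float64(40.4)]
```

Emit:
carry_out --pt "0.4 0 0 0 -1" --pt "1 0.05 0 0 -1" --pt "1 0.05 0 0 -1" --pt "1 0.05 0 0 -1" --pt "1 0.05 0 0 -1"

```text
clock: 47.02
position: [0.4882, -0.1361, 0.288]
ee_rot: [0.696, 0.718, -0.001, -0.001]
ft_force: [-0.3, -0.7, -0.1]
grip_width: -0.001
grasp_force: 0.0
```

Emit:
carry_out --pt "0.4 0 0 0 -1" --pt "1 0.08 0 0 -1" --pt "1 0.08 0 0 -1" --pt "1 0.08 0 0 -1" --pt "1 0.08 0 0 -1" --pt "1 0.08 0 0 -1"

```text
clock: 47.78
position: [0.4958, 0.0131, 0.289]
ee_rot: [0.696, 0.718, -0.0, -0.0]
ft_force: [-0.6, 0.1, -0.2]
grip_width: 0.0
grasp_force: 0.0
```

```bash
python3 - <<'E'
from look import *
p,R,o=tool(); print(p,o["joint_pos"])
c=camera("wrist"); save(c,"g1"); P=cloud(c); np.save("g1.npy",P)
for q in("grinder","handle","paddle","lock_off"):
    r=outline_of(q,c)[:1]
    for b in r:
        m=b["region"]; v=P[m]; v=v[np.abs(v).sum(1)>0]
        (cc,s,a)=cv2.minAreaRect((v[:,:2]*1000).astype(np.float32)); print(q,round(b["conf"],2),m.sum(),np.median(v,0),cc,s,a,np.percentile(v[:,2],[5,95]).round(3))
E
```

```text
[0.4958 0.0131 0.289 ] [-0.6206 -0.0075  0.5046  1.6981  0.0037  1.4502 -0.0863]
grinder 0.82 13269 [0.5143 0.184  0.0755] (507.2203369140625, 159.48748779296875) (298.7394714355469, 152.34478759765625) 1.3218348026275635 [0.011 0.087]
handle 0.63 4175 [0.4989 0.1929 0.0822] (502.26605224609375, 152.7056884765625) (161.37744140625, 135.08929443359375) 9.126749038696289 [0.061 0.084]
paddle 0.44 1068 [ 0.4254 -0.1634  0.0149] (516.11669921875, -101.86514282226562) (299.43450927734375, 221.26324462890625) 60.309871673583984 [0.004 0.018]
lock_off 0.67 4113 [0.4992 0.1929 0.0822] (503.9276428222656, 180.26205444335938) (129.65325927734375, 146.341552734375) 35.808536529541016 [0.061 0.084]
```

View pics/g1.png

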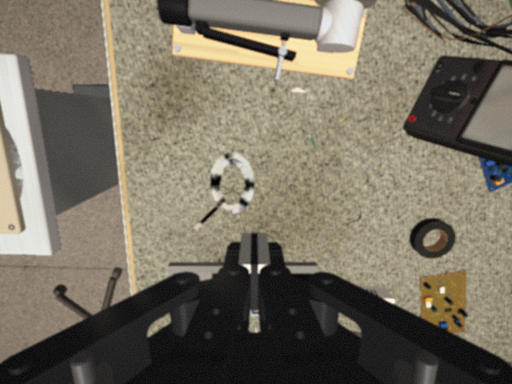

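```bash
python3 - <<'E'
from look import *
np.set_printoptions(precision=1,suppress=True,linewidth=150)
p,R,o=tool(); P=np.load("g1.npy"); Q=P.copy(); Q[...,2]-=.0018
q=(P-p)@R*1000; m=(abs(q[...,0])<20)&(abs(q[...,1])<14)&(q[...,2]>-70)&(q[...,2]<40); print("tip z",np.percentile(q[m][:,2],[50,90,99,100]), "x",np.percentile(q[m][:,0],[1,99]),"y",np.percentile(q[m][:,1],[1,99]))
def rect(m,n):
    k,l,st,_=cv2.connectedComponentsWithStats(m.astype(np.uint8)); 
    for i in np.argsort(-st[1:,4])[:3]+1:
        v=Q[l==i]*1000; print(n,st[i,4],cv2.minAreaRect(v[:,:2].astype(np.float32)),np.median(v[:,2]))
x,y,z=Q[...,0],Q[...,1],Q[...,2]
reg=(x>.3)&(x<.75)&(y>.05)&(y<.35)
rect(reg&(z>.070)&(z<.095),"all high")
rect(reg&(z>.005)&(z<.030),"stand")
s=reg&(z>.076)&(z<.085)&(x<.55)&(x>.43); v=Q[s]*1000
# handle ridge: per-x-bin edges
for xb in range(400,660,10):
    w=Q[reg&(abs(x*1000-xb)<4)&(z>.06)]*1000
    if len(w)<5: continue
    print(xb,[(yb,round(np.median(w[abs(w[:,1]-yb)<2][:,2]),0)) for yb in range(104,240,4) if (abs(w[:,1]-yb)<2).sum()>1])
E
```

```text
tip z [-55.  -31.5 -23.4 -20.8] x [-10.   13.2] y [-13.1  13.5]
all high 7102 ((498.77264404296875, 169.24717712402344), (234.9329071044922, 83.59557342529297), 1.54448401927948) 80.51308935298795
all high 1059 ((737.69189453125, 94.76589965820312), (24.6717529296875, 75.28478240966797), 0.10729048401117325) 77.2762306644414
all high 6 ((627.4229736328125, 215.9813995361328), (0.8727572560310364, 5.187343120574951), 85.73424530029297) 72.33580965458663
stand 2080 ((585.8836669921875, 189.058837890625), (87.72203826904297, 104.69810485839844), 85.07280731201172) 10.030957118124448
stand 2046 ((450.83868408203125, 176.8310546875), (39.04541015625, 149.1981201171875), 84.77734375) 10.01708060782978
stand 616 ((726.5069580078125, 225.6868133544922), (28.586074829101562, 70.64474487304688), 54.601806640625) 6.755122012896335
400 [(188, np.float64(69.0)), (192, np.float64(76.0)), (196, np.float64(80.0)), (200, np.float64(82.0)), (204, np.float64(83.0))]
410 [(184, np.float64(65.0)), (188, np.float64(71.0)), (192, np.float64(77.0)), (196, np.float64(80.0)), (200, np.float64(82.0)), (204, np
[... 5026 characters left out ...]
64(81.0)), (172, np.float64(84.0)), (176, np.float64(84.0)), (180, np.float64(85.0)), (184, np.float64(85.0)), (188, np.float64(85.0)), (192, np.float64(85.0)), (196, np.float64(85.0)), (200, np.float64(85.0)), (204, np.float64(86.0)), (208, np.float64(85.0)), (212, np.float64(84.0))]
610 [(164, np.float64(68.0)), (168, np.float64(77.0)), (172, np.float64(79.0)), (176, np.float64(79.0)), (180, np.float64(79.0)), (184, np.float64(79.0)), (188, np.float64(79.0)), (192, np.float64(79.0)), (196, np.float64(80.0)), (200, np.float64(81.0)), (204, np.float64(80.0)), (208, np.float64(80.0)), (212, np.float64(80.0)), (216, np.float64(67.0))]
620 [(216, np.float64(65.0))]
630 [(216, np.float64(67.0))]
```

```bash
python3 - <<'E'
from look import *
from scipy.optimize import minimize
np.set_printoptions(precision=1,suppress=True,linewidth=150)
P=np.load("g1.npy"); Q=P*1000; Q[...,2]-=1.8; x,y,z=Q[...,0],Q[...,1],Q[...,2]
m=(x>350)&(x<670)&(y>120)&(y<260)&(abs(z-10)<4); 
k,l,st,_=cv2.connectedComponentsWithStats(m.astype(np.uint8)); m=np.isin(l,[i for i in range(1,k) if st[i,4]>150])
print("stand rect",cv2.minAreaRect(Q[m][:,:2].astype(np.float32)))
# fit: low points (table<4) vs stand(>6): classify inside rect 260x90
s=(x>350)&(x<680)&(y>110)&(y<260)&(z<14)&(z>-4); v=Q[s]; inz=v[:,2]>5
def cost(p):
    a=np.radians(p[2]); e=np.array([np.cos(a),np.sin(a)]); d=v[:,:2]-p[:2]; u=d@e; w=d@[-e[1],e[0]]
    ins=(abs(u)<130)&(abs(w)<45); return (ins!=inz).mean()
best=min((minimize(cost,[x0,y0,a0],method="Nelder-Mead",options=dict(initial_simplex=np.array([x0,y0,a0])+np.array([[0,0,0],[6,0,0],[0,6,0],[0,0,2]]))) for x0 in(508,514,520) for y0 in(185,192) for a0 in(-5.5,-4.5)),key=lambda r:r.fun)
print(best.x,best.fun); p=best.x
a=np.radians(p[2]); e=np.array([np.cos(a),np.sin(a)]); d=Q[...,:2]-p[:2]; u=d@e; w=d@[-e[1],e[0]]
h=(z>79.5)&(z<83)&(u<55)&(u>-85)&(abs(w)<25); print("handle top w",np.percentile(w[h],[2,50,98]))
g=(z>60)&(abs(w)<35)&(u>40)&(u<130); print("head u",[ (i,round(np.median(z[g&(abs(u-i)<1.5)]),0)) for i in range(44,116,4) if (g&(abs(u-i)<1.5)).any()])
t=(z>72)&(w<-40)&(w>-75)&(abs(u-15)<40); tt=np.c_[u[t],w[t]]; print("tab",len(tt),cv2.minAreaRect(tt.astype(np.float32)),[(i,np.round(np.percentile(tt[abs(tt[:,1]-i)<2][:,0],[5,50,95]),1)) for i in range(-68,-40,4) if (abs(tt[:,1]-i)<2).any()])
pd=(z>68)&(z<77)&(w<-22)&(w>-50); print("paddle outer w",[(i,np.percentile(w[pd&(abs(u-i)<2)],[3,97]).round(1)) for i in range(-70,45,10) if (pd&(abs(u-i)<2)).sum()>3])
E
```

```text
stand rect ((508.7178955078125, 195.544921875), (87.66583251953125, 259.662109375), 85.1593246459961)
[509.1 197.6  -5.1] 0.00786853283197549
handle top w [-13.   -1.9  11. ]
head u [(44, np.float64(81.0)), (48, np.float64(81.0)), (52, np.float64(81.0)), (56, np.float64(80.0)), (60, np.float64(79.0)), (64, np.float64(77.0)), (68, np.float64(80.0)), (72, np.float64(83.0)), (76, np.float64(85.0)), (80, np.float64(86.0)), (84, np.float64(86.0)), (88, np.float64(86.0)), (92, np.float64(85.0)), (96, np.float64(83.0)), (100, np.float64(80.0)), (104, np.float64(74.0)), (108, np.float64(65.0)), (112, np.float64(66.0))]
tab 134 ((24.466327667236328, -54.16607666015625), (29.349998474121094, 18.291887283325195), 85.57725524902344) [(-68, array([15.2, 17. , 18.9])), (-64, array([14.7, 17.1, 19.4])), (-60, array([15.3, 16.8, 19.1])), (-56, array([15.6, 17.4, 19.8])), (-52, array([15.6, 18.1, 20.2])), (-48, array([16.1, 18.2, 20.1])), (-44, array([16.4, 18.7, 33. ]))]
paddle outer w [(-70, array([-29.9, -23. ])), (-60, array([-30.6, -23.3])), (-50, array([-32. , -24.4])), (-40, array([-33.2, -25.8])), (-30, array([-34.7, -27.1])), (-20, array([-35.6, -28.4])), (-10, array([-37.1, -29.3])), (0, array([-38.3, -30.5])), (10, array([-39.6, -32.1])), (20, array([-48.6, -32.4])), (30, array([-41.7, -34.3]))]
```

Emit:
carry_out --pt "0.4 0 0 0.2 -1" --pt "0.866 0.011 0.2 0.395 -1" --pt "0.866 0.011 0.7 0.395 -1" --pt "0.866 0.011 0.9 0.395 -1" --pt "0.866 0.011 0.9 0.395 -1" --pt "0.866 0.011 0.9 0.395 -1" --pt "0.866 0.011 0.9 0.395 -1"

```text
clock: 48.9
position: [0.4946, 0.145, 0.1564]
ee_rot: [0.766, 0.643, 0.002, 0.0]
ft_force: [0.2, -0.8, 0.2]
grip_width: 0.001
grasp_force: 0.0
```

```bash
cat > gr.py <<'E'
from look import *
def grd(u,w,z,yaw):
    a=np.radians(-5.1); q=np.array([.5093,.1968])+np.array([np.cos(a)*u-np.sin(a)*w,np.sin(a)*u+np.cos(a)*w])/1000
    return togo(q[0],q[1],z,yaw)
def lev(f,o,z,yaw):
    F=np.array([.982,-.19]); O=np.array([-.19,-.982]); q=np.array([.525,.1593])+(f*F+o*O)/1000
    return togo(q[0],q[1],z,yaw)
def tab(tag):
    c=camera("wrist"); save(c,tag); Q=cloud(c)*1000; Q[...,2]-=1.8
    a=np.radians(-5.1); d=Q[...,:2]-[509.3,196.8]; u=d@[np.cos(a),np.sin(a)]; w=d@[-np.sin(a),np.cos(a)]; z=Q[...,2]
    p,R,o=tool(); t=((Q/1000-p)@R)[...,:2]*1000
    k=(z>74)&(z<81)&(w<-42)&(w>-75)&(u>0)&(u<60)&~((abs(t[...,0])<16)&(abs(t[...,1])<18)&(z>81))
    v=np.c_[u[k],w[k]]; print("tab n",len(v),"ctr",np.median(v,0) if len(v) else None, "rect",cv2.minAreaRect(v.astype(np.float32)) if len(v)>5 else None)
    pd=(z>68)&(z<77)&(w<-22)&(w>-45); print("paddle w",[(i,np.percentile(w[pd&(abs(u-i)<3)],[5]).round(1)) for i in(-70,-50,-30,-15,0,30) if (pd&(abs(u-i)<3)).sum()>3])
    print(p,"w",o["grip_width"],"F",o["grasp_force"],o["ft_force"],"t",o["clock"])
E
python3 - <<'E'
from gr import *
tab("g2"); print(lev(-28,22,.029,79),lev(-3,22,.029,79))
E
```

```text
tab n 170 ctr [ 17.6161 -54.4636] rect ((17.696931838989258, -54.647796630859375), (25.419553756713867, 5.214682102203369), 85.775634765625)
paddle w [(-70, array([-27.8])), (-50, array([-30.3])), (-30, array([-33.])), (-15, array([-34.7])), (0, array([-36.4])), (30, array([-39.9]))]
[0.4944 0.145  0.1561] w 0.002116063930204432 F 0.0 [ 0.1308 -0.584   0.3191] t 48.95
(array([-0.016, -0.007,  0.847]), np.float64(0.034)) (array([-0.019,  0.16 ,  0.848]), np.float64(0.034))
```

Emit:
carry_out --pt "-0.016 -0.007 0.3 0.03 -1" --pt "-0.016 -0.007 0.6 0.03 -1" --pt "-0.016 -0.007 0.847 0.03 -1" --pt "-0.016 -0.007 0.847 0.03 -1" --pt "-0.016 -0.007 0.847 0.03 -1" --pt "-0.016 -0.007 0.847 0.03 -1"

```text
clock: 49.7
position: [0.4931, 0.1432, 0.0289]
ee_rot: [0.771, 0.637, 0.002, 0.0]
ft_force: [0.2, 1.1, 0.3]
grip_width: -0.003
grasp_force: 0.0
```

Emit:
carry_out --pt "0 0.03 0 0 -1" --pt "0 0.06 0 0 -1" --pt "0 0.09 0 0 -1" --pt "0 0.12 0 0 -1" --pt "0 0.15 0 0 -1" --pt "0 0.165 0 0 -1" --pt "0 0.165 0 0 -1" --pt "0 0.165 0 0 -1"

```text
clock: 50.7
position: [0.5161, 0.1378, 0.027]
ee_rot: [0.771, 0.637, 0.0, 0.0]
ft_force: [-0.0, -0.4, -1.0]
grip_width: -0.001
grasp_force: 0.3
```

```bash
python3 - <<'E'
from gr import *
tab("g3"); print(lev(-3,22,.029,79))
E
```

```text
tab n 1084 ctr [ 16.2428 -48.9094] rect ((18.304298400878906, -52.62260437011719), (28.696237564086914, 23.195846557617188), 24.863515853881836)
paddle w [(-70, array([-28.1])), (-50, array([-30.3])), (-30, array([-32.9])), (-15, array([-34.5])), (0, array([-36.4])), (30, array([-42.4]))]
[0.5161 0.1379 0.027 ] w 0.0014364981304675123 F 0.2878134045749903 [-0.3528 -0.4036 -0.3581] t 50.75
(array([ 0.005,  0.011, -0.013]), np.float64(0.005))
```

View pics/g3.png

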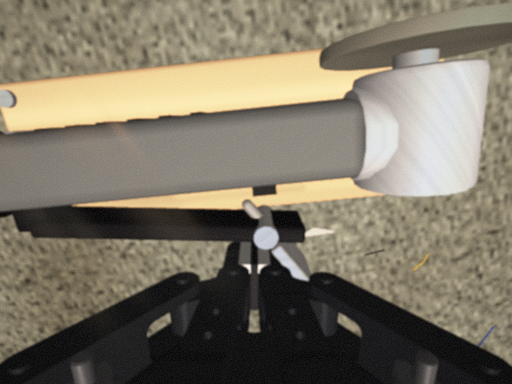

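Emit:
carry_out --pt "0 0.02 0 0 -1" --pt "0 0.035 0 0 -1" --pt "0 0.05 0 0 -1" --pt "0 0.05 0 0 -1"

```text
clock: 51.25
position: [0.5238, 0.1364, 0.0271]
ee_rot: [0.771, 0.637, 0.0, 0.0]
ft_force: [-0.7, -0.2, 0.3]
grip_width: -0.005
grasp_force: 0.3
```

Emit:
carry_out --pt "0 0.01 0 0 -1" --pt "0 0.02 0 0 -1" --pt "0 0.02 0 0 -1"

```text
clock: 51.62
position: [0.5258, 0.1358, 0.0267]
ee_rot: [0.771, 0.637, -0.001, -0.0]
ft_force: [-3.8, -1.5, 1.3]
grip_width: 0.001
grasp_force: 2.0
```

Emit:
carry_out --pt "0 0.01 0 0 -1" --pt "0 0.02 0 0 -1" --pt "0 0.02 0 0 -1"

```text
clock: 52.0
position: [0.5285, 0.1352, 0.0266]
ee_rot: [0.771, 0.637, -0.001, -0.0]
ft_force: [-5.7, -1.2, 0.7]
grip_width: -0.002
grasp_force: 2.2
```

```bash
python3 - <<'E'
from gr import *
tab("g4")
E
```

```text
tab n 1151 ctr [ 28.8236 -48.6962] rect ((28.251893997192383, -53.09790802001953), (28.603073120117188, 23.15211296081543), 37.781211853027344)
paddle w [(-70, array([-28.3])), (-50, array([-30.2])), (-30, array([-31.9])), (-15, array([-33.4])), (0, array([-35.2])), (30, array([-42.]))]
[0.5285 0.1352 0.0266] w -0.0015126867622156995 F 2.2397404722869396 [-5.7397 -1.772  -0.2383] t 52.05
```

Emit:
carry_out --pt "0 -0.06 0 0 -1" --pt "0 -0.1 0 0 -1" --pt "0 -0.1 -0.3 0 -1" --pt "0 -0.1 -0.7 0 -1" --pt "0 -0.1 -0.8 0 0.5" --pt "0 -0.1 -0.8 0 0.5"

```text
clock: 52.8
position: [0.5151, 0.1388, 0.1479]
ee_rot: [0.771, 0.637, 0.001, 0.0]
ft_force: [0.2, -0.5, -0.7]
grip_width: 0.414
grasp_force: 0.0
```

Emit:
carry_out --pt "0 0 0 1 0.5" --pt "0 0 0 1 0.5" --pt "0 0 0 1 0.5" --pt "0 0 0 1 0.5"

```text
clock: 53.3
position: [0.5136, 0.1381, 0.1452]
ee_rot: [0.909, 0.416, -0.001, 0.0]
ft_force: [-0.1, 0.9, -0.2]
grip_width: 0.747
grasp_force: 0.0
```

Emit:
carry_out --pt "0 0 0 1 0.5" --pt "0 0 0 1 0.5" --pt "0 0 0 1 0.5" --pt "0 0 0 1 0.5"

```text
clock: 53.8
position: [0.5141, 0.1382, 0.1461]
ee_rot: [0.986, 0.168, -0.001, 0.0]
ft_force: [-0.6, -0.1, 0.1]
grip_width: 0.749
grasp_force: 0.0
```

Emit:
carry_out --pt "0 0 0 0.78 0.5" --pt "0 0 0 0.78 0.5" --pt "0 0 0 0.78 0.5" --pt "0 0 0 0.78 0.5"

```text
clock: 54.3
position: [0.5144, 0.1383, 0.1467]
ee_rot: [0.999, -0.034, -0.0, 0.0]
ft_force: [-0.7, -0.1, 0.0]
grip_width: 0.752
grasp_force: 0.0
```

```bash
python3 - <<'E'
from gr import *
p,R,o=tool(); print(o["joint_pos"]); tab("g5"); print(grd(-13,-8,.026,-5.1))
E
```

```text
[-0.839   0.1895  0.5503  1.8215 -0.1076  1.1605 -1.8929]
tab n 172 ctr [ 36.1946 -49.2256] rect ((35.3433837890625, -48.57215881347656), (5.080026626586914, 23.210479736328125), 50.461936950683594)
paddle w [(-70, array([-28.4])), (-50, array([-31.])), (-30, array([-33.1])), (-15, array([-35.])), (0, array([-36.9])), (30, array([-42.9]))]
[0.5145 0.1383 0.1468] w 0.7529376925828077 F 0.0 [-0.5561  0.8666  0.1039] t 54.35
(array([-0.149, -0.335,  0.806]), np.float64(0.038))
```

Emit:
carry_out --pt "-0.149 -0.343 0 0.038 0.7" --pt "-0.149 -0.343 0 0.038 0.7" --pt "-0.149 -0.343 0 0.038 0.7" --pt "-0.149 -0.343 0.3 0.038 0.7" --pt "-0.149 -0.343 0.6 0.038 0.7" --pt "-0.149 -0.343 0.8 0.038 0.7" --pt "-0.149 -0.343 0.8 0.038 0.7" --pt "-0.149 -0.343 0.8 0.038 0.7" --force 40

```text
clock: 55.35
position: [0.4971, 0.1909, 0.0283]
ee_rot: [0.999, -0.047, 0.001, -0.0]
ft_force: [-0.4, 0.1, 0.2]
grip_width: 0.849
grasp_force: 0.0
```

```bash
python3 - <<'E'
from gr import *
tab("g6"); print(grd(-13,-6.8,.026,-5.1))
E
```

```text
tab n 854 ctr [ 36.3874 -48.8728] rect ((23.09820556640625, -46.75452423095703), (12.711730003356934, 46.53275680541992), 77.14599609375)
paddle w [(-30, array([-32.9])), (-15, array([-42.5])), (0, array([-44.2])), (30, array([-43.3]))]
[0.4973 0.1912 0.0286] w 0.8509438147454205 F 0.0 [ 0.05   -0.3449  0.1729] t 55.4
(array([-0.011,  0.001,  0.017]), np.float64(-0.01))
```

View pics/g6.png

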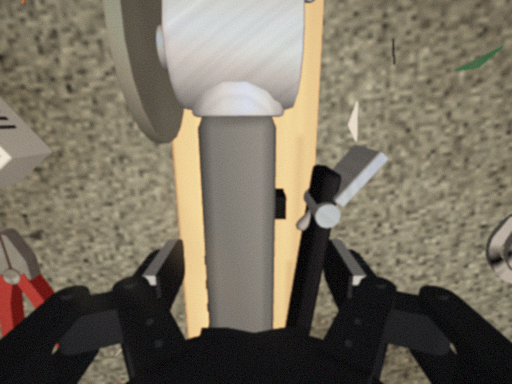

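Emit:
carry_out --pt "-0.01 0 0.02 0 -1" --pt "-0.01 0 0.02 0 -1" --pt "-0.01 0 0.02 0 -1" --pt "-0.01 0 0.02 0 -1" --pt "-0.01 0 0.02 0 -1" --pt "-0.01 0 0.02 0 -1" --pt "-0.01 0 0.02 0 -1" --pt "-0.01 0 0.02 0 -1"

```text
clock: 56.4
position: [0.4952, 0.1907, 0.0249]
ee_rot: [0.999, -0.047, 0.001, 0.0]
ft_force: [-0.4, -4.0, 6.5]
grip_width: 0.498
grasp_force: 39.8
```

```bash
python3 - <<'E'
from gr import *
tab("g7")
E
```

```text
tab n 6 ctr [ 45.0375 -42.2504] rect ((45.361995697021484, -42.209007263183594), (0.28177469968795776, 1.8681931495666504), 83.26050567626953)
paddle w [(-30, array([-27.6])), (-15, array([-27.6])), (0, array([-33.7])), (30, array([-29.3]))]
[0.4952 0.1907 0.0249] w 0.4986144003228682 F 39.77326512336731 [-0.1526 -3.7669  7.0272] t 56.45
```

Emit:
carry_out --pt "0 0 0 0 -1" --pt "0 0 0 0 -1" --pt "0 0 0 0 -1" --pt "0 0 0 0 -1" --pt "0 0 0 0 -1" --pt "0 0 0 0 -1" --pt "0 0 0 0 -1" --pt "0 0 0 0 -1" --pt "0 0 0 0 -1" --pt "0 0 0 0 -1" --pt "0 0 0 0 -1" --pt "0 0 0 0 -1" --pt "0 0 0 0 -1" --pt "0 0 0 0 -1" --pt "0 0 0 0 -1" --pt "0 0 0 0 -1" --pt "0 0 0 0 -1" --pt "0 0 0 0 -1" --pt "0 0 0 0 -1" --pt "0 0 0 0 -1"

```text
clock: 58.95
position: [0.4951, 0.1908, 0.0249]
ee_rot: [0.999, -0.047, 0.001, 0.0]
ft_force: [-1.3, -3.9, 6.2]
grip_width: 0.5
grasp_force: 39.8
```

Emit:
carry_out --pt "0 0 0 0 -1" --pt "0 0 0 0 -1" --pt "0 0 0 0 -1" --pt "0 0 0 0 -1" --pt "0 0 0 0 -1" --pt "0 0 0 0 -1" --pt "0 0 0 0 -1" --pt "0 0 0 0 -1" --pt "0 0 0 0 -1" --pt "0 0 0 0 -1" --pt "0 0 0 0 -1" --pt "0 0 0 0 -1" --pt "0 0 0 0 -1" --pt "0 0 0 0 -1" --pt "0 0 0 0 -1" --pt "0 0 0 0 -1" --pt "0 0 0 0 -1"

```text
clock: 61.08
position: [0.4952, 0.1907, 0.0249]
ee_rot: [0.999, -0.047, 0.001, 0.0]
ft_force: [0.0, -4.0, 6.0]
grip_width: 0.499
grasp_force: 39.8
```

Emit:
carry_out --pt "0 0 0 0 0.7" --pt "0 0 0 0 0.7" --pt "0 0 0 0 0.7" --pt "0 0 0 0 0.7" --pt "0 0 0 0 0.7" --pt "0 0 0 0 0.7" --pt "0 0 -0.3 0 0.7" --pt "0 0 -0.7 0 0.7" --pt "0 0 -0.8 0 0.7" --pt "0 0 -0.8 0 0.7"

```text
clock: 62.32
position: [0.4949, 0.1917, 0.1446]
ee_rot: [0.999, -0.047, 0.001, -0.001]
ft_force: [-0.1, 0.8, -0.6]
grip_width: 0.852
grasp_force: 0.0
```

```bash
python3 - <<'E'
from gr import *
tab("g8"); print(grd(60,-60,.14,-5.1))
E
```

```text
tab n 197 ctr [ 36.0822 -48.9072] rect ((34.90184020996094, -48.14116668701172), (5.16217565536499, 24.1715145111084), 50.79824447631836)
paddle w [(-70, array([-28.3])), (-50, array([-30.5])), (-30, array([-32.7])), (-15, array([-34.7])), (0, array([-36.7])), (30, array([-43.1]))]
[0.4942 0.1914 0.1432] w 0.8490384299249865 F 0.0 [-0.0222  0.0589 -0.1718] t 62.375
(array([0.499, 0.353, 0.021]), np.float64(-0.009))
```

Emit:
carry_out --pt "0.25 0.19 0 -0.3 -1" --pt "0.513 0.373 0 -0.7 -1" --pt "0.513 0.373 0 -1 -1" --pt "0.513 0.373 0 -1 -1" --pt "0.513 0.373 0 -1 -1"

```text
clock: 63.0
position: [0.565, 0.1289, 0.1429]
ee_rot: [0.977, 0.211, -0.001, -0.0]
ft_force: [0.1, 0.2, 0.8]
grip_width: 0.001
grasp_force: 0.0
```

Emit:
carry_out --pt "0 0 0 -1 -1" --pt "0 0 0 -1 -1" --pt "0 0 0 -1 -1" --pt "0 0 0 -1 -1"

```text
clock: 63.5
position: [0.5655, 0.129, 0.1437]
ee_rot: [0.889, 0.458, -0.0, -0.0]
ft_force: [0.7, -0.2, 0.0]
grip_width: 0.002
grasp_force: 0.0
```

Emit:
carry_out --pt "0 0 0 -0.81 -1" --pt "0 0 0 -0.81 -1" --pt "0 0 0 -0.81 -1" --pt "0 0 0 -0.81 -1"

```text
clock: 64.0
position: [0.5657, 0.1287, 0.1438]
ee_rot: [0.774, 0.634, -0.0, -0.0]
ft_force: [0.6, 0.3, -0.0]
grip_width: -0.0
grasp_force: 0.0
```

```bash
python3 - <<'E'
from gr import *
tab("g9"); print(lev(46,22,.03,79),lev(10,22,.03,79))
E
```

```text
tab n 182 ctr [ 35.5731 -48.6964] rect ((34.5565185546875, -48.28091812133789), (5.571399688720703, 23.966413497924805), 51.1109619140625)
paddle w [(-70, array([-28.6])), (-50, array([-30.6])), (-30, array([-32.9])), (-15, array([-34.9])), (0, array([-37.1])), (30, array([-43.6]))]
[0.5657 0.1287 0.1438] w 0.003587311559260034 F 0.0 [ 0.1263 -0.5509  0.4897] t 64.05
(array([0.002, 0.002, 0.759]), np.float64(-0.011)) (array([ 0.   , -0.238,  0.759]), np.float64(-0.011))
```

Emit:
carry_out --pt "0 0 0.3 0 -1" --pt "0 0 0.6 0 -1" --pt "0 0 0.759 0 -1" --pt "0 0 0.759 0 -1" --pt "0 0 0.759 0 -1"

```text
clock: 64.68
position: [0.5667, 0.1287, 0.0314]
ee_rot: [0.773, 0.635, 0.001, 0.0]
ft_force: [-0.2, -0.2, -0.0]
grip_width: -0.001
grasp_force: 0.0
```

Emit:
carry_out --pt "0 -0.03 0 0 -1" --pt "0 -0.06 0 0 -1" --pt "0 -0.09 0 0 -1" --pt "0 -0.12 0 0 -1" --pt "0 -0.15 0 0 -1" --pt "0 -0.18 0 0 -1" --pt "0 -0.21 0 0 -1" --pt "0 -0.22 0 0 -1" --pt "0 -0.22 0 0 -1"

```text
clock: 65.8
position: [0.5364, 0.1342, 0.0308]
ee_rot: [0.772, 0.635, 0.002, 0.002]
ft_force: [14.2, -2.0, -8.3]
grip_width: 0.001
grasp_force: 7.1
```

Emit:
carry_out --pt "0 -0.01 0 0 -1" --pt "0 -0.02 0 0 -1" --pt "0 -0.02 0 0 -1"

```text
clock: 66.18
position: [0.5362, 0.1341, 0.0313]
ee_rot: [0.773, 0.635, 0.004, 0.004]
ft_force: [26.2, -3.2, -15.1]
grip_width: -0.002
grasp_force: 12.9
```

```bash
python3 - <<'E'
from gr import *
tab("g10")
E
```

```text
tab n 607 ctr [ 21.2042 -48.3053] rect ((29.96656036376953, -48.096954345703125), (32.007537841796875, 13.613543510437012), 3.111445426940918)
paddle w [(-70, array([-28.2])), (-50, array([-30.5])), (-30, array([-33.])), (-15, array([-34.7])), (0, array([-36.4])), (30, array([-40.2]))]
[0.5361 0.1342 0.0313] w -0.0037627339214617735 F 12.86373122875375 [ 25.7609  -3.9734 -15.3461] t 66.225
```

Firm stop reached at about 25 N, so I'll back off, lift and check the lever angle.

Emit:
carry_out --pt "0 0.05 0 0 -1" --pt "0 0.12 0 0 -1" --pt "0 0.12 -0.3 0 -1" --pt "0 0.12 -0.7 0 -1" --pt "0 0.12 -0.85 0 -1" --pt "0 0.12 -0.85 0 -1"

```text
clock: 66.97
position: [0.5492, 0.1324, 0.1594]
ee_rot: [0.772, 0.636, 0.002, 0.0]
ft_force: [0.8, -0.2, -1.1]
grip_width: 0.001
grasp_force: 0.0
```

```bash
python3 - <<'E'
from gr import *
tab("g11")
c=camera("top"); P=cloud(c)
for b in blobs(P,c["img"],.027,.06,(.3,.8,-.3,.1),60): print(b[0],np.round(b[1],1),round(b[2],1),round(b[3],4))
E
```

```text
tab n 166 ctr [ 17.302  -54.1009] rect ((17.215492248535156, -54.35987091064453), (25.013874053955078, 4.474733352661133), 82.2784652709961)
paddle w [(-70, array([-28.3])), (-50, array([-30.3])), (-30, array([-33.6])), (-15, array([-35.])), (0, array([-36.3])), (30, array([-40.7]))]
[0.5483 0.1322 0.1577] w 0.003721378245185585 F 0.0 [-0.5809 -0.1054 -1.007 ] t 67.025
[0.7316 0.0682] [65.3 33. ] 121.9 0.0469
[ 0.7087 -0.2211] [59.9 36.3] 175.0 0.0343
[ 0.5835 -0.2061] [60.5 35.9] 91.7 0.0383
[ 0.5173 -0.2088] [61.5 36.5] 91.6 0.0378
[ 0.4506 -0.2109] [60.7 35.7] 93.3 0.0383
[ 0.3848 -0.2126] [61.  35.3] 90.1 0.038
```

```bash
python3 -c "
from workcell import ticket
print(ticket.hand_in())"
```

```text
the job is handed in; nothing more can be done
None
```

All four battery blocks are docked flat under the lip. After that the lever was flipped forward, the paddle was held home for about five seconds and sprang back out, the lever was returned to locked, and the job was handed in at about 67 s.

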